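# Scoop the ice into the chest and shut the lid

### The arm

A 6-joint arm with a two-finger parallel gripper is mounted at the origin on the work surface. World frame = base frame: x ahead of the robot, y to its left, z up, the work surface at z = 0. Lengths are in m, angles in rad, forces in N, time in s.
With the tool pointing down it reaches from about 0.25 to 0.8 m from the base axis. Payload 8.5 kg.
Tool frame: the origin (TCP) lies at the centre of the arm's flange, where the gripper is bolted on; the fingertips stand 173 mm ahead of it and the grasp point (between the pads) lies 155 mm ahead of it; z points along the fingers, y is the line along which they close (so a half turn about z gives the same grasp; the last joint's range is limited). The gripper opens to 85 mm and grips with 20 to 120 N. Pads are 22 mm wide; open, the fingers measure 114 mm over their backs; the gripper's body (76 mm by 85 mm) begins 54 mm behind the grasp point. The pads swing forward as they close: fully open they stand 13 mm farther back than shut.
Start: joints at [1.3, 0.238, -0.013, 1.319, 0, 1.571], TCP at [0.14, 0.506, 0.405] pointing down, gripper open.
Joint ranges: [-2.66, 2.66], [-1.03, 1.9], [-1.14, 1.46], [-1.82, 2.27], [-1.45, 1.34], [-3.14, 3.14]. Speed limits (rad/s): [2.22, 2.22, 2.79, 3.14, 3.14, 3.14].

### API

Orientations are given as a unit quaternion [w, x, y, z].
In Python, from cell import robot, optics, order gives the robot as it stands.
- The arm moves only by the tool apply_moves, never from a script. Its argument "moves" is a list of rows, each an object with "rot": the turn, a rotation vector about the world's x, y, z in rad, a list of three; "linear": the shift along the world's x, y, z in cm, a list of three; "grip": the opening, from -1 (shut) to 1 (fully open). A call has 1 to 10 rows; each row shifts and turns the commanded pose from where the row before left it; what a row does not reach is not made up. A row lasts 1/10 s, in which the tool goes at most 50 mm and 8.59 degrees, less where a joint would pass 70% of its speed; a pose out of reach is approached as far as the arm can. A call with a gripper value outside its range is refused whole. The fingers move at their own pace and stop on an object; "newtons" is the grip in N (left out, the last holds). Time passes only in rows, so rows that do not move let the fingers close. It gives the time, the measured TCP pose, the force, the opening and the grip force at its end, in the units of the state.
- robot.state(): the state, without advancing time (a new reading comes with each control period).
- optics.get_image(name): name is "side" or "top" or "wrist"; returns a dict with "frame" (480x640x3 uint8, blue, green, red), "intrinsics" (3x3 intrinsics, pixels), "k1" (the pictures are not rectified: a ray, as slopes to the right and down, at radius r is drawn at 1 + k1 r^2 times it, then the intrinsics apply), "rvec" (rotation vector, rad) and "tvec" (3), from world to camera coordinates, as OpenCV has them; the wrist camera has in their place "mount" (4x4, takes a point from camera to tool coordinates, whose origin is the TCP and whose axes are the flange's). Camera axes: x right, y down, z forward; pixel columns grow to the right and rows downward; lengths in m; the calibration is good to about 2 mm. A picture is of the moment at which its call begins: read the wrist's pose just before it. There is no depth.
- order.job_done(): hands the job in; it is judged then, once.
The state is a dict: "time": time; "joint_pos": joint angles; "qd": joint speeds; "joint_torque": joint torques, N m; "tcp_pos": TCP position; "tool_rot": TCP orientation; "force": force on the tool from outside, world axes, zero at the start; "wrist_torque": the same for the moment, N m; "grip_width": finger opening in m; "finger_force": force on a finger pad.
Only numpy, scipy, OpenCV 4.12 (cv2) and the standard library are available. Lean on these libraries where they do the work, as an engineer would, in place of code of your own. Each camera call takes 0.05 s, during which the arm holds its last target. There are 200 camera calls.

### The job

Using the scoop, transfer all the ice left in the steel pan into the open insulated ice chest; for hygiene the fingers must never touch the ice. Then push the chest's lid shut until it clicks home on its catch, and see that the scoop is laid back flat, right way up, in its rest tray. Do not disturb the glass bowl, the measuring cup and the jug.

Things in the scene. Friction and masses are not known exactly. Their poses are not given: they have to be found in the camera images.
- pan: shallow stainless food pan, fixed. Inside 250 mm (its x) by 156 mm (its y), upright walls 3 mm thick, rim 51 mm and flat inner floor 3 mm above the worktop. Origin: centre of its underside; its x points roughly to the robot's left (world +y). At the start the ice stands in its +x half and the 130 mm nearest its -x end are free
- scoop: flat-bottomed aluminium ice scoop, 160 g; +x is the nose, +z up. Origin: centre of the floor's underside. Floor 84 mm long, 76 mm wide outside, 71 mm inside, 2.5 mm thick, 1.5 mm at the lip; back wall 42 mm high at x = -42 mm; sides 42 mm high from there to x = +14 mm, sloping to 20 mm at the nose. Holds about four or five pieces of ice. At the start right way up in the rest tray
- scoop_grip (a point): centre of the scoop's black rubber handle bar (friction about 1), at (-102, 0, +80) mm in the scoop's frame, behind and above its back wall. The bar is level, 80 mm long (along x), 20 mm wide (y), 18 mm tall: grip it from above across its width
- scoop_lip (a point): middle of the scoop's straight thin front lip, at (+42, 0, 0) mm in the scoop's frame
- rest: shallow black tray, fixed: the scoop's bowl lies in it, the handle sticks out over its -x edge. Inside 150 mm (its x) by 120 mm (its y), floor 4 mm and rim 14 mm above the worktop. Origin: centre of its underside. At the start the scoop's axes nearly agree with the tray's. Home is flat on its floor
- ice0: piece of bullet ice, a pale translucent rounded cylinder 31 mm across and 30 mm tall, 20 g, hard and slippery (friction about 0.08), in the pan at the start; origin at its centre. Some of ice0 to ice7 are absent.
- ice1: piece of bullet ice, a pale translucent rounded cylinder 31 mm across and 30 mm tall, 20 g, hard and slippery (friction about 0.08), in the pan at the start; origin at its centre. Some of ice0 to ice7 are absent.
- ice2: piece of bullet ice, a pale translucent rounded cylinder 31 mm across and 30 mm tall, 20 g, hard and slippery (friction about 0.08), in the pan at the start; origin at its centre. Some of ice0 to ice7 are absent.
- ice3: piece of bullet ice, a pale translucent rounded cylinder 31 mm across and 30 mm tall, 20 g, hard and slippery (friction about 0.08), in the pan at the start; origin at its centre. Some of ice0 to ice7 are absent.
- ice4: piece of bullet ice, a pale translucent rounded cylinder 31 mm across and 30 mm tall, 20 g, hard and slippery (friction about 0.08), in the pan at the start; origin at its centre. Some of ice0 to ice7 are absent.
- ice5: piece of bullet ice, a pale translucent rounded cylinder 31 mm across and 30 mm tall, 20 g, hard and slippery (friction about 0.08), in the pan at the start; origin at its centre. Some of ice0 to ice7 are absent.
- ice6: piece of bullet ice, a pale translucent rounded cylinder 31 mm across and 30 mm tall, 20 g, hard and slippery (friction about 0.08), in the pan at the start; origin at its centre. Some of ice0 to ice7 are absent.
- ice7: piece of bullet ice, a pale translucent rounded cylinder 31 mm across and 30 mm tall, 20 g, hard and slippery (friction about 0.08), in the pan at the start; origin at its centre. Some of ice0 to ice7 are absent.
- chest: white insulated ice chest, open at the top, fixed: outside 190 x 190 mm, 125 mm high, walls 12 mm, inner floor 15 mm above the worktop. Origin: centre of its underside; its axes are nearly the world's. The lid is hinged along its +y rim (robot's left); a spring roller catch sits in the middle of the -y wall, just under the rim
- lid (a joint): angle of the chest's blue lid, rad: 0 = fully shut, 1.57 = upright, 1.95 = stop. The hinge is stiff: the lid stays where it is left (about 1 to 4 N at the free edge moves it). When closing, a ridge on the lid meets the catch at about 0.06 rad; pushing the free edge down with about 5 to 6 N takes it over, and below about 0.03 rad it snaps to 0
- lid_hinge (a point): middle of the lid's hinge line, at (0, +95, +125) mm in the chest's frame; the hinge runs along the chest's x
- lid_edge (a point): middle of the lid's free edge, on its outer face (on top when shut), 196 mm from the hinge. The lid is 190 mm wide along the hinge and 16 mm thick, its outer face 18 mm off the hinge line; a tongue 50 mm wide hangs 24 mm below the lid's underside at this edge, outside the chest's wall when shut
- bowl: bystander: glass collecting bowl, 150 mm across, 70 mm high, upright; origin at its underside. Leave it alone
- cup: bystander: aluminium measuring cup, 84 mm across, 85 mm high, upright; origin at its underside. Leave it alone
- jug: bystander: white ceramic jug with a wooden twist cap, 112 mm across, 187 mm high; origin at its underside. Leave it alone
There are look-alikes about, which are no part of the job. What is shaped like the ice2 but blue is not meant.

How it is judged:
On the way, in this order (a step that is already met when the one before it is completed fails the run):
1. all the ice is in the chest (x of ice0 in the frame of chest between -0.085 and 0.085 m and y of ice0 in the frame of chest between -0.085 and 0.085 m and z of ice0 in the frame of chest between 0 and 0.125 m and x of ice1 in the frame of chest between -0.085 and 0.085 m and y of ice1 in the frame of chest between -0.085 and 0.085 m and z of ice1 in the frame of chest between 0 and 0.125 m and x of ice2 in the frame of chest between -0.085 and 0.085 m and y of ice2 in the frame of chest between -0.085 and 0.085 m and z of ice2 in the frame of chest between 0 and 0.125 m and x of ice3 in the frame of chest between -0.085 and 0.085 m and y of ice3 in the frame of chest between -0.085 and 0.085 m and z of ice3 in the frame of chest between 0 and 0.125 m and x of ice4 in the frame of chest between -0.085 and 0.085 m and y of ice4 in the frame of chest between -0.085 and 0.085 m and z of ice4 in the frame of chest between 0 and 0.125 m and x of ice5 in the frame of chest between -0.085 and 0.085 m and y of ice5 in the frame of chest between -0.085 and 0.085 m and z of ice5 in the frame of chest between 0 and 0.125 m and x of ice6 in the frame of chest between -0.085 and 0.085 m and y of ice6 in the frame of chest between -0.085 and 0.085 m and z of ice6 in the frame of chest between 0 and 0.125 m and x of ice7 in the frame of chest between -0.085 and 0.085 m and y of ice7 in the frame of chest between -0.085 and 0.085 m and z of ice7 in the frame of chest between 0 and 0.125 m), for 0.3 s.
2. the lid is shut on its catch (value of joint lid below 0.02 rad), for 0.3 s.
At the end, for the whole second after the job is handed in: All ice lies in the chest below its rim; the lid is seated on its catch (below 0.02 rad); the scoop rests flat on the floor of its tray, right way up (within 0.12 rad), origin under 9 mm above the tray's underside and within 45 mm (x) and 35 mm (y) of its centre (all of step 1 and value of joint lid below 0.02 rad and x of scoop in the frame of rest between -0.045 and 0.045 m and y of scoop in the frame of rest between -0.035 and 0.035 m and z of scoop in the frame of rest between -0.005 and 0.009 m and angle between scoop's own z axis and vertical below 0.12 rad and linear speed of scoop below 0.03 m/s); the robot touches nothing.
It fails at once if the fingers touch the ice (contact force between the fingers and ice0 above 0.1 N or contact force between the fingers and ice1 above 0.1 N or contact force between the fingers and ice2 above 0.1 N or contact force between the fingers and ice3 above 0.1 N or contact force between the fingers and ice4 above 0.1 N or contact force between the fingers and ice5 above 0.1 N or contact force between the fingers and ice6 above 0.1 N or contact force between the fingers and ice7 above 0.1 N).
It fails at once if the glass bowl is pushed more than 30 mm away or tipped over (distance of bowl from where it was at the start of the episode above 0.03 m or angle between bowl's own z axis and vertical above 0.4 rad).
It fails at once if the measuring cup is pushed more than 30 mm away or tipped over (distance of cup from where it was at the start of the episode above 0.03 m or angle between cup's own z axis and vertical above 0.4 rad).
It fails at once if the jug is pushed more than 30 mm away or tipped over (distance of jug from where it was at the start of the episode above 0.03 m or angle between jug's own z axis and vertical above 0.4 rad).
Of ice0, ice1, ice2, ice3, ice4, ice5, ice6, ice7 only 5 to 8 are there at a start; the rules pass over those that are not, and their reading is None.
At some moment in a run one of scoop, ice0, ice1, ice2, ice3, ice4, ice5, ice6, ice7 may be knocked a few centimetres aside while the robot is not near it.
It also fails if it takes over 208 s, if anything falls off the work surface, if the arm or the gripper's body presses on something with over 40 N, if the wrist force passes 120 N, or if a joint passes its speed limit or range.

## Working session

There is one attempt and no reset: what is moved stays moved. The work goes in short steps, Python scripts to look and compute and a tool call to move; the robot and the scene stay as the last step left them, time stands still between calls to the robot, and variables do not carry over. Pictures are saved under pics/ and viewed, at most 14 in all, crops included, and the job is handed in when it is done.

Besides the shell and the picture viewer there is one more tool, called as name([rows], argument=value, ...), one row to a line, values as JSON. apply_moves: Moves the arm, as the interface text tells. Its arguments: {"type":"object","properties":{"moves":{"type":"array","items":{"type":"object","properties":{"rot":{"type":"array","items":{"type":"number"}},"linear":{"type":"array","items":{"type":"number"}},"grip":{"type":"number"}}}},"newtons":{"type":"number"}},"required":["moves"]}

```bash
mkdir -p pics; ls; cat > h.py <<'E'
import numpy as np, cv2
from cell import robot, optics, order
from scipy.spatial.transform import Rotation as R
def pose():
    s=robot.state(); q=s['tool_rot']; return np.array(s['tcp_pos']), R.from_quat([q[1],q[2],q[3],q[0]])
def cam(name):
    p,r=pose(); d=optics.get_image(name); 
    if name=='wrist':
        M=np.array(d['mount']); T=np.eye(4); T[:3,:3]=r.as_matrix(); T[:3,3]=p; W=T@M
        d['C']=W[:3,3]; d['Rwc']=W[:3,:3]
    else:
        Rm=cv2.Rodrigues(np.array(d['rvec'],float))[0]; d['Rwc']=Rm.T; d['C']=-Rm.T@np.array(d['tvec'],float).ravel()
    return d
def ray(d,uv):
    K=np.array(d['intrinsics'],float); uv=np.atleast_2d(np.array(uv,float))
    n=np.c_[(uv[:,0]-K[0,2])/K[0,0],(uv[:,1]-K[1,2])/K[1,1]]; m=n.copy()
    for _ in range(20): m=n/(1+d['k1']*(m**2).sum(1,keepdims=True))
    return np.c_[m,np.ones(len(m))]@d['Rwc'].T
def plane(d,uv,z):
    v=ray(d,uv); return d['C']+v*((z-d['C'][2])/v[:,2])[:,None]
def proj(d,P):
    P=np.atleast_2d(P); c=(P-d['C'])@d['Rwc']; m=c[:,:2]/c[:,2:]; m=m*(1+d['k1']*(m**2).sum(1,keepdims=True))
    K=np.array(d['intrinsics'],float); return np.c_[m[:,0]*K[0,0]+K[0,2],m[:,1]*K[1,1]+K[1,2]]
E
python3 - <<'E'
from h import *
for n in('top','side'):
    d=cam(n); cv2.imwrite(f'pics/{n}0.png',d['frame']); print(n,d['C'],d['intrinsics'],d['k1'])
print(robot.state())
E
```

```text
pics
top [ 0.33420691 -0.02262345  1.19790387] [[493.62673514   0.         323.23063689]
 [  0.         493.62673514 238.91888435]
 [  0.           0.           1.        ]] -0.08511576040266787
side [ 0.00349036 -0.53494657  0.63610073] [[442.61995195   0.         324.4703507 ]
 [  0.         442.61995195 233.96425343]
 [  0.           0.           1.        ]] 0.02107748314907482
{'time': 0.1, 'joint_pos': array([ 1.29997001e+00,  2.38686403e-01, -1.41645555e-02,  1.31918498e+00,
        1.49388721e-05,  1.57081582e+00]), 'qd': array([-0.00047016, -0.00034625,  0.0018013 ,  0.00021199,  0.00070896,
        0.00060622]), 'joint_torque': array([ 1.93172877e-03, -5.39721286e+01,  3.46998668e+01,  1.34731786e-02,
        1.06002542e-04,  5.91728906e-06]), 'tcp_pos': array([0.14040976, 0.50571893, 0.40416191]), 'tool_rot': array([-9.10685743e-05,  1.35009337e-01,  9.90844132e-01, -6.13123625e-04]), 'force': array([-1.27351746, -0.01568322,  0.42143911]), 'wrist_torque': array([-0.00707995, -0.00379952, -0.04048198]), 'finger_force': 0.0, 'grip_width': 0.0852845782580129}
```

View pics/top0.png

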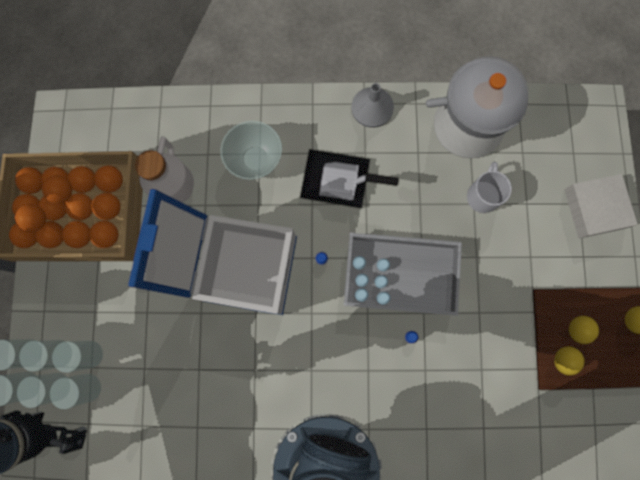

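View pics/side0.png

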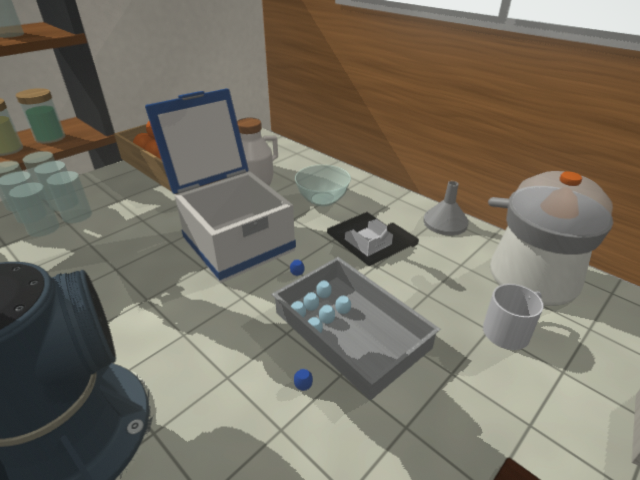

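The top view (pixels) shows:
- Ice: six pale pieces at (359,262), (383,266), (362,281), (381,282), (361,296) and (383,298).
- Scoop: in its tray at (345,178), with the handle at (382,181).
- Chest: at (245,263), with the lid open to the left.
- Look-alikes: blue pieces at (321,258) and (411,337) are not ice. The grey funnel (373,105) is not the scoop, and the tumblers at left (33,355) are also not ice.
- Bystanders: bowl (250,150), cup (490,190), jug (163,170).

Next I check a close crop.

```bash
python3 - <<'E'
from h import *
f=cv2.imread('pics/top0.png')
c=cv2.resize(f[140:325,285:485],None,fx=4,fy=3.2,interpolation=cv2.INTER_CUBIC); c=cv2.resize(f[140:325,285:480],None,fx=3.2,fy=3.2,interpolation=cv2.INTER_CUBIC)
cv2.imwrite('pics/crop1.png',c); print(c.shape)
d=cam('top'); hsv=cv2.cvtColor(f,cv2.COLOR_BGR2HSV)
m=cv2.inRange(hsv,(85,30,140),(105,255,255)); m[:, :340]=0;m[:240]=0
n,l,s,ce=cv2.connectedComponentsWithStats(m)
for i in range(1,n):
    if s[i,4]>20: print(s[i],ce[i],plane(d,ce[i],.03))
# tray+handle dark
m=cv2.inRange(hsv,(0,0,0),(180,255,45)); m[:140]=0;m[215:]=0;m[:,:290]=0;m[:,410:]=0
n,l,s,ce=cv2.connectedComponentsWithStats(m); i=1+np.argmax(s[1:,4]); print(s[i])
E
```

```text
(592, 624, 3)
[354 257  10  11  85] [358.36470588 262.25882353] [[ 0.48486105 -0.07892369  0.03      ]]
[377 260  12  11  99] [382.06060606 264.66666667] [[ 0.47887213 -0.13519624  0.03      ]]
[356 275  11  11  91] [361.02197802 279.85714286] [[ 0.44286208 -0.08471773  0.03      ]]
[375 277  12  10  94] [380.21276596 281.42553191] [[ 0.43897996 -0.13004827  0.03      ]]
[356 290  11  11  90] [360.61111111 294.52222222] [[ 0.40823703 -0.08332825  0.03      ]]
[378 293  11  11  94] [382.59574468 297.73404255] [[ 0.40051668 -0.13495376  0.03      ]]
[ 301  150   97   58 1860]
```

View pics/crop1.png

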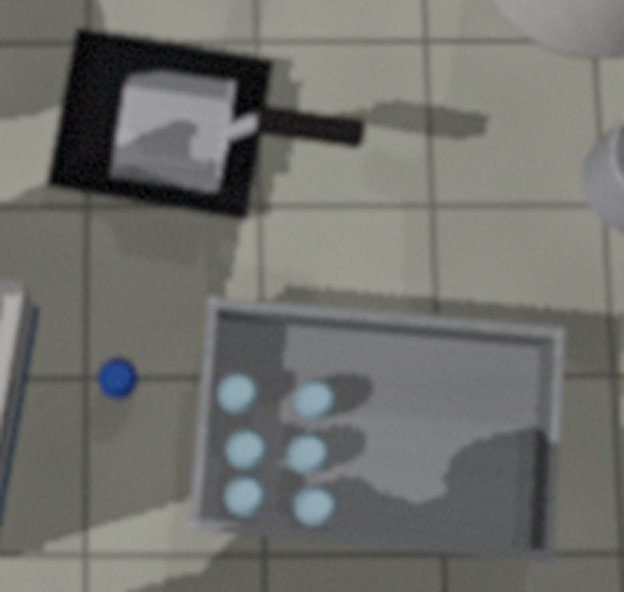

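The crop (offset (285,140), scale 3.2) confirms the scoop lying upright in the black tray. Its nose points left and the bar runs from (260,122) to (362,132). The six pale pieces are in the pan's left half, and the blue piece is outside it.

```bash
python3 - <<'E'
from h import *
d=cam('top'); k=lambda a:np.array(a,float)/3.2+[285,140]
def rep(n,P):
    c=P.mean(0); e=P[0]+P[3]-P[1]-P[2]; print(n,P[:,:2].round(3).tolist(),'c',c.round(4),'yaw(+x dir)',np.degrees(np.arctan2(e[1],e[0])))
rep('tray',plane(d,k([(78,30),(271,62),(245,216),(50,185)]),.014))
rep('pan',plane(d,k([(211,297),(564,329),(550,550),(192,527)]),.051))
rep('chest',plane(d,[(206,215),(296,228),(283,312),(193,300)],.125))
h=plane(d,k([(260,122),(362,132)]),.093);print('handle',h,h.mean(0)); e=h[0]-h[1]; print(np.degrees(np.arctan2(e[1],e[0])),np.linalg.norm(e))
s=plane(d,k([(126,71),(236,80),(220,192),(110,178)]),.03); print('scoop',s.mean(0))
f=cv2.imread('pics/top0.png'); cv2.imwrite('pics/crop2.png',cv2.resize(f[180:330,120:310],None,fx=3.2,fy=3.2,interpolation=cv2.INTER_CUBIC))
E
```

```text
tray [[0.774, 0.04], [0.747, -0.112], [0.623, -0.089], [0.648, 0.061]] c [ 0.698  -0.0249  0.014 ] yaw(+x dir) 80.0156532073648
pan [[0.552, -0.061], [0.527, -0.321], [0.366, -0.304], [0.384, -0.046]] c [ 0.4573 -0.183   0.051 ] yaw(+x dir) 85.2761213600077
chest [[0.581, 0.267], [0.55, 0.063], [0.365, 0.089], [0.39, 0.288]] c [0.4713 0.1767 0.125 ] yaw(+x dir) 82.02254606492764
handle [[ 0.67357212 -0.09676346  0.093     ]
 [ 0.66567677 -0.17061638  0.093     ]] [ 0.66962444 -0.13368992  0.093     ]
83.89789374132685 0.07427375140669527
scoop [ 0.68707    -0.03415384  0.03      ]
```

View pics/crop2.png

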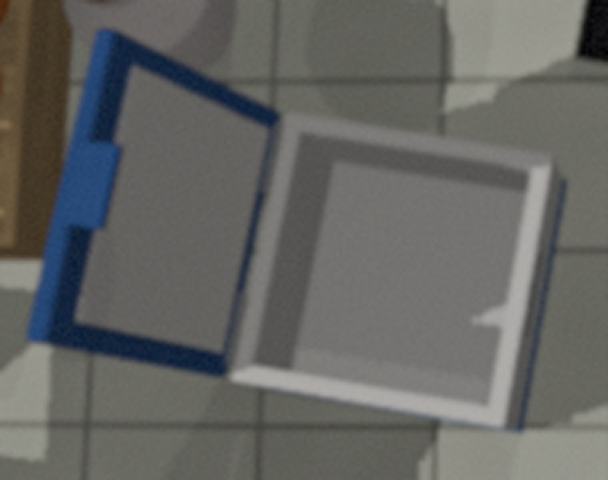

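The lid leans back and the chest is yawed by about -8°. I move up, then across to above the scoop handle.

apply_moves([
  {"linear": [0,0,4],"grip": 1},
  {"linear": [0,0,4]},
  {"linear": [0,0,4]},
  {"linear": [2.9,-3.5,0],"rot": [0,0,0.1]},
  {"linear": [2.9,-3.5,0],"rot": [0,0,0.1]},
  {"linear": [2.9,-3.5,0],"rot": [0,0,0.1]},
  {"linear": [2.9,-3.5,0],"rot": [0,0,0.1]},
  {"linear": [2.9,-3.5,0],"rot": [0,0,0.1]},
  {"linear": [2.9,-3.5,0],"rot": [0,0,0.1]},
  {"linear": [2.9,-3.5,0],"rot": [0,0,0.1]},
])

```text
validation failed for argument at $.mo...
```

apply_moves([
  {"linear": [2.9,-3.5,0],"rot": [0,0,0.1]},
  {"linear": [2.9,-3.5,0],"rot": [0,0,0.1]},
  {"linear": [2.9,-3.5,0],"rot": [0,0,0.1]},
  {"linear": [2.9,-3.5,0],"rot": [0,0,0.1]},
  {"linear": [2.9,-3.5,0],"rot": [0,0,0.1]},
  {"linear": [2.9,-3.5,0],"rot": [0,0,0.1]},
  {"linear": [2.9,-3.5,0],"rot": [0,0,0.1]},
  {"linear": [2.9,-3.5,0],"rot": [0,0,0.1]},
  {"linear": [2.9,-3.5,0],"rot": [0,0,0.1]},
  {"linear": [2.9,-3.5,0],"rot": [0,0,0.1]},
])

```text
validation failed for argument at $.mo...
```

apply_moves([
  {"linear": [1,-1,-4],"rot": [0,0,0.04]},
  {"linear": [0,0,-4]},
  {"linear": [0,0,-4]},
  {"linear": [0,0,-4]},
  {"linear": [0,0,0]},
])

```text
validation failed for argument at $.mo...
```

```bash
python3 - <<'E'
from h import *
d=cam('wrist'); p,r=pose(); print(p,r.as_matrix().round(3),robot.state()['joint_pos'].round(2)); cv2.imwrite('pics/w1.png',d['frame'])
print(d['C'],proj(d,[[.67,-.134,.093],[.681,-.033,.004]]))
E
```

```text
[0.14039371 0.50580052 0.40440764] [[-0.964  0.267 -0.   ]
 [ 0.267  0.964 -0.001]
 [-0.    -0.001 -1.   ]] [ 1.3   0.24 -0.01  1.32 -0.    1.57]
[0.06670334 0.52571906 0.37341706] [[-16.65724528 685.72676796]
 [ 81.97727341 611.46659762]]
```

View pics/w1.png

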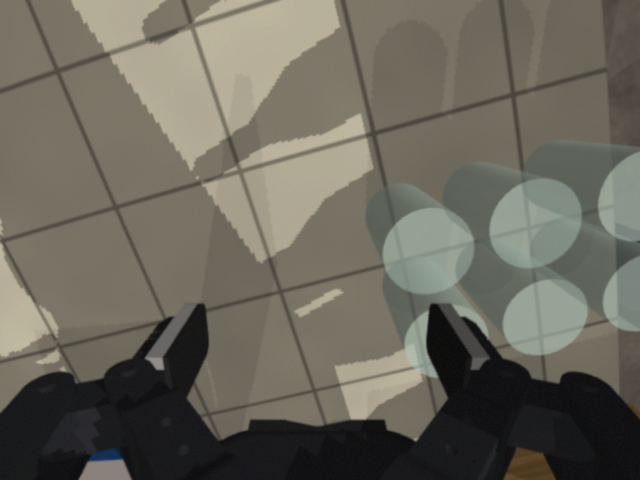

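The wrist view only shows tumblers, because the moves were refused: every row needs all its fields. I resend them.

apply_moves([
  {"linear": [0,0,4],"rot": [0,0,0],"grip": 1},
  {"linear": [0,0,4],"rot": [0,0,0],"grip": 1},
  {"linear": [0,0,4],"rot": [0,0,0],"grip": 1},
  {"linear": [2.9,-3.5,0],"rot": [0,0,0.1],"grip": 1},
  {"linear": [2.9,-3.5,0],"rot": [0,0,0.1],"grip": 1},
  {"linear": [2.9,-3.5,0],"rot": [0,0,0.1],"grip": 1},
  {"linear": [2.9,-3.5,0],"rot": [0,0,0.1],"grip": 1},
  {"linear": [2.9,-3.5,0],"rot": [0,0,0.1],"grip": 1},
  {"linear": [2.9,-3.5,0],"rot": [0,0,0.1],"grip": 1},
  {"linear": [2.9,-3.5,0],"rot": [0,0,0.1],"grip": 1},
])

```text
time: 1.25
tcp_pos: [0.3441, 0.2592, 0.5248]
tool_rot: [0.0, -0.215, 0.977, 0.0]
force: [0.2, 0.5, -0.1]
grip_width: 0.0856
finger_force: 0.0
```

apply_moves([
  {"linear": [2.9,-3.5,0],"rot": [0,0,0.1],"grip": 1},
  {"linear": [2.9,-3.5,0],"rot": [0,0,0.1],"grip": 1},
  {"linear": [2.9,-3.5,0],"rot": [0,0,0.1],"grip": 1},
  {"linear": [2.9,-3.5,0],"rot": [0,0,0.1],"grip": 1},
  {"linear": [2.9,-3.5,0],"rot": [0,0,0.1],"grip": 1},
  {"linear": [2.9,-3.5,0],"rot": [0,0,0.1],"grip": 1},
  {"linear": [2.9,-3.5,0],"rot": [0,0,0.1],"grip": 1},
  {"linear": [2.9,-3.5,0],"rot": [0,0,0.1],"grip": 1},
  {"linear": [2.9,-3.5,0],"rot": [0,0,0.1],"grip": 1},
  {"linear": [2.9,-3.5,0],"rot": [0,0,0.1],"grip": 1},
])

```text
time: 2.25
tcp_pos: [0.6343, -0.0909, 0.5246]
tool_rot: [0.0, -0.657, 0.754, -0.0]
force: [0.4, 0.6, 0.4]
grip_width: 0.0856
finger_force: 0.0
```

apply_moves([
  {"linear": [1,-1,-4],"rot": [0,0,0.04],"grip": 1},
  {"linear": [0,0,-4],"rot": [0,0,0],"grip": 1},
  {"linear": [0,0,-4],"rot": [0,0,0],"grip": 1},
  {"linear": [0,0,-4],"rot": [0,0,0],"grip": 1},
  {"linear": [0,0,0],"rot": [0,0,0],"grip": 1},
])

```text
time: 2.75
tcp_pos: [0.6419, -0.099, 0.3589]
tool_rot: [-0.003, -0.67, 0.742, 0.004]
force: [-1.6, -0.1, -0.2]
grip_width: 0.0856
finger_force: 0.0
```

```bash
python3 - <<'E'
from h import *
d=cam('wrist'); p,r=pose(); print(p,r.as_matrix().round(3),robot.state()['joint_pos'].round(2)); cv2.imwrite('pics/w2.png',d['frame'])
print(d['C'],proj(d,[[.67,-.134,.093],[.681,-.033,.004]]))
E
```

```text
[ 0.64270466 -0.09906599  0.36267651] [[-0.101 -0.995 -0.005]
 [-0.995  0.101  0.001]
 [-0.     0.005 -1.   ]] [-0.15  0.47  0.23  1.34 -0.   -1.62]
[ 0.63310782 -0.17458374  0.32795497] [[261.21770675 192.68723032]
 [277.56517883 282.69338294]]
```

View pics/w2.png

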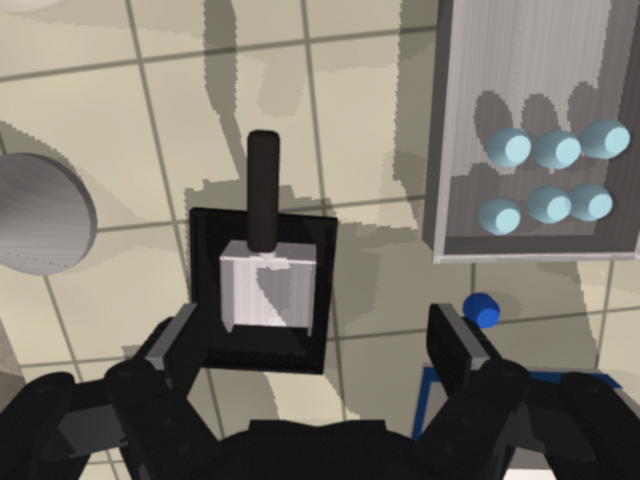

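The wrist view shows the handle bar from (263,131) to (262,250), matching the predicted (261,193). The tray corners are (190,209), (336,219), (323,373) and (196,365). The pan's +x rim corner is at (436,260).

```bash
python3 - <<'E'
from h import *
d=cam('wrist')
h=plane(d,[(262,250),(264,134)],.093); e=h[0]-h[1]; print(h,h.mean(0),np.degrees(np.arctan2(e[1],e[0])),np.linalg.norm(e))
print('tray',plane(d,[(190,209),(336,219),(323,373),(196,365)],.014).round(3), plane(d,[(190,209),(336,219),(323,373),(196,365)],.014).mean(0))
print('pan corner',plane(d,[(436,260),(447,3)],.051))
print('scoop back/nose',plane(d,[(222,245),(315,249)],.046),plane(d,[(228,322),(312,328)],.01))
print('ice',plane(d,[(508,147),(557,149),(610,139),(500,216),(548,205),(591,203)],.03).round(3))
E
```

```text
[[ 0.67779463 -0.09510574  0.093     ]
 [ 0.66593033 -0.16937306  0.093     ]] [ 0.67186248 -0.1322394   0.093     ] 80.92361217569741 0.07520902683359651
tray [[ 0.749 -0.112  0.014]
 [ 0.624 -0.09   0.014]
 [ 0.651  0.066  0.014]
 [ 0.775  0.044  0.014]] [ 0.69960214 -0.02316193  0.014     ]
pan corner [[ 0.54888665 -0.05861563  0.051     ]
 [ 0.53935488 -0.24034213  0.051     ]]
scoop back/nose [[ 0.71757514 -0.08686961  0.046     ]
 [ 0.64409275 -0.07597716  0.046     ]] [[0.73607108 0.00182172 0.01      ]
 [0.65643284 0.01648714 0.01      ]]
ice [[ 0.485 -0.14   0.03 ]
 [ 0.445 -0.134  0.03 ]
 [ 0.402 -0.138  0.03 ]
 [ 0.489 -0.084  0.03 ]
 [ 0.449 -0.089  0.03 ]
 [ 0.412 -0.087  0.03 ]]
```

apply_moves([
  {"linear": [1.5,-1.7,0],"rot": [0,0,-0.028],"grip": 1},
  {"linear": [1.4,-1.6,0],"rot": [0,0,-0.028],"grip": 1},
  {"linear": [0,0,-3.5],"rot": [0,0,0],"grip": 1},
  {"linear": [0,0,-3.5],"rot": [0,0,0],"grip": 1},
  {"linear": [0,0,-3],"rot": [0,0,0],"grip": 1},
  {"linear": [0,0,-2.5],"rot": [0,0,0],"grip": 1},
  {"linear": [0,0,0],"rot": [0,0,0],"grip": 1},
])

```text
time: 3.55
tcp_pos: [0.6726, -0.1321, 0.2391]
tool_rot: [-0.001, -0.649, 0.761, 0.001]
force: [-1.0, 1.0, -0.1]
grip_width: 0.0853
finger_force: 0.0
```

apply_moves([
  {"linear": [0,0,0],"rot": [0,0,0],"grip": -1},
  {"linear": [0,0,0],"rot": [0,0,0],"grip": -1},
  {"linear": [0,0,0],"rot": [0,0,0],"grip": -1},
  {"linear": [0,0,0],"rot": [0,0,0],"grip": -1},
  {"linear": [0,0,0],"rot": [0,0,0],"grip": -1},
  {"linear": [0,0,0],"rot": [0,0,0],"grip": -1},
  {"linear": [0,0,0],"rot": [0,0,0],"grip": -1},
  {"linear": [0,0,0],"rot": [0,0,0],"grip": -1},
], newtons=80)

```text
time: 4.35
tcp_pos: [0.6727, -0.1323, 0.2406]
tool_rot: [0.0, -0.649, 0.761, -0.001]
force: [-0.6, -1.2, 6.7]
grip_width: 0.0185
finger_force: 80.2
```

apply_moves([
  {"linear": [0,0,2],"rot": [0,0,0],"grip": -1},
  {"linear": [0,0,4],"rot": [0,0,0],"grip": -1},
  {"linear": [0,0,4],"rot": [0,0,0],"grip": -1},
  {"linear": [0,0,4],"rot": [0,0,0],"grip": -1},
  {"linear": [-2.8,-2.5,0],"rot": [0,0,0.03],"grip": -1},
  {"linear": [-2.8,-2.5,0],"rot": [0,0,0.03],"grip": -1},
  {"linear": [-2.8,-2.5,0],"rot": [0,0,0.03],"grip": -1},
  {"linear": [-2.8,-2.5,0],"rot": [0,0,0],"grip": -1},
  {"linear": [-2.8,-2.5,0],"rot": [0,0,0],"grip": -1},
  {"linear": [-2.8,-2.5,0],"rot": [0,0,0],"grip": -1},
])

```text
time: 5.35
tcp_pos: [0.5031, -0.2829, 0.3794]
tool_rot: [-0.0, -0.683, 0.731, 0.0]
force: [-0.3, 0.0, -1.2]
grip_width: 0.0183
finger_force: 79.1
```

apply_moves([
  {"linear": [-2.8,-2.5,0],"rot": [0,0,0],"grip": -1},
  {"linear": [-2.8,-2.5,0],"rot": [0,0,0],"grip": -1},
  {"linear": [-0.2,-0.1,-2],"rot": [0,0,0],"grip": -1},
  {"linear": [0,0,-3],"rot": [0,0,0],"grip": -1},
  {"linear": [0,0,-2],"rot": [0,0,0],"grip": -1},
  {"linear": [0,0,0],"rot": [0,0,0],"grip": -1},
  {"linear": [0,0,0],"rot": [0,0,0],"grip": -1},
])

```text
time: 6.05
tcp_pos: [0.4464, -0.3331, 0.3099]
tool_rot: [-0.0, -0.683, 0.731, 0.0]
force: [0.5, -1.0, -1.4]
grip_width: 0.0187
finger_force: 79.1
```

```bash
python3 - <<'E'
from h import *
d=cam('wrist'); p,r=pose(); print(p,r.as_matrix().round(3),robot.state()['joint_pos'].round(2),robot.state()['force']); cv2.imwrite('pics/w3.png',d['frame'])
t=cam('top');s=cam('side');cv2.imwrite('pics/t3.png',np.vstack([cv2.resize(t['frame'][200:350,260:500],None,fx=2.5,fy=2.5),]))
cv2.imwrite('pics/c3.png',np.hstack([cv2.resize(d['frame'][:,100:560],(400,417)),cv2.resize(s['frame'][220:420,250:450],(400,417))]))
E
```

```text
[ 0.44673849 -0.33327542  0.3105743 ] [[-0.067 -0.998  0.001]
 [-0.998  0.067 -0.001]
 [ 0.    -0.001 -1.   ]] [-0.64  0.34 -0.12  1.11  0.   -2.14] [ 0.78104307  1.71233417 -1.5295939 ]
```

View pics/c3.png

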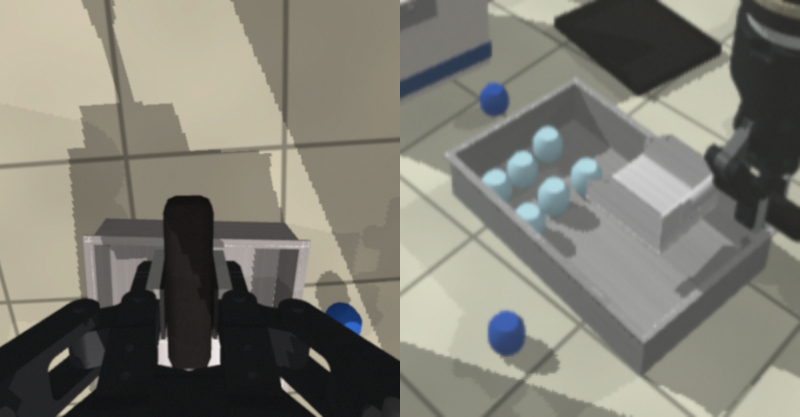

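Left, the wrist view shows the bar held squarely and the pan's -x rim corners at about (84,238) and (308,242) in the crop. Right, the scoop hangs level above the pan's free half.

```bash
python3 - <<'E'
from h import *
d=cam('wrist'); uv=np.array([(84,238),(308,242)])*[460/400,480/417]+[100,0]
P=plane(d,uv,.051); print(P); e=P[0]-P[1]; print(np.degrees(np.arctan2(e[1],e[0]))+90,np.linalg.norm(e)); m=P.mean(0)[:2]
for y in(85.3,86,87):
    a=np.radians(y); print(m+.128*np.array([np.cos(a),np.sin(a)]))
E
```

```text
[[ 0.52681009 -0.31804584  0.051     ]
 [ 0.35765819 -0.30369319  0.051     ]]
85.15003365761152 0.16975972966474798
[ 0.45272227 -0.18329993]
[ 0.45116297 -0.18318131]
[ 0.44893314 -0.18304493]
```

apply_moves([
  {"linear": [-0.1,-0.1,-2],"rot": [0,0,-0.012],"grip": -1},
  {"linear": [0,0,-2],"rot": [-0.035,0.003,0],"grip": -1},
  {"linear": [0,0,-1.5],"rot": [0,0,0],"grip": -1},
  {"linear": [0,0,-0.6],"rot": [0,0,0],"grip": -1},
  {"linear": [0,0,-0.3],"rot": [0,0,0],"grip": -1},
  {"linear": [0,0,-0.1],"rot": [0,0,0],"grip": -1},
  {"linear": [0,0,0],"rot": [0,0,0],"grip": -1},
])

```text
time: 6.95
tcp_pos: [0.4457, -0.3344, 0.2454]
tool_rot: [-0.013, -0.678, 0.735, -0.012]
force: [-0.5, 0.7, -1.5]
grip_width: 0.0186
finger_force: 79.1
```

apply_moves([
  {"linear": [0,0,-0.1],"rot": [0,0,0],"grip": -1},
  {"linear": [0,0,-0.1],"rot": [0,0,0],"grip": -1},
  {"linear": [0,0,0],"rot": [0,0,0],"grip": -1},
])

```text
time: 7.25
tcp_pos: [0.4458, -0.3346, 0.2434]
tool_rot: [-0.013, -0.678, 0.735, -0.013]
force: [-0.6, -3.0, 3.3]
grip_width: 0.0184
finger_force: 79.9
```

apply_moves([
  {"linear": [0.08,1,0],"rot": [0,0,0],"grip": -1},
  {"linear": [0.08,1,0],"rot": [0,0,0],"grip": -1},
  {"linear": [0.08,1,0],"rot": [0,0,0],"grip": -1},
  {"linear": [0.08,1,0],"rot": [0,0,0],"grip": -1},
  {"linear": [0.08,1,0],"rot": [0,0,0],"grip": -1},
  {"linear": [0.08,1,0],"rot": [0,0,0],"grip": -1},
  {"linear": [0.08,1,0],"rot": [0,0,0],"grip": -1},
  {"linear": [0.08,1,0],"rot": [0,0,0],"grip": -1},
])

```text
time: 8.05
tcp_pos: [0.4519, -0.2532, 0.2428]
tool_rot: [-0.013, -0.678, 0.734, -0.012]
force: [-0.6, -2.9, 5.3]
grip_width: 0.0187
finger_force: 80.1
```

```bash
python3 - <<'E'
from h import *
p,r=pose(); print(p,robot.state()['force'])
d=cam('wrist');t=cam('top');s=cam('side')
cv2.imwrite('pics/c4.png',np.hstack([cv2.resize(d['frame'][200:480,100:560],(200,122)).repeat(1,0) if 0 else cv2.resize(t['frame'][210:330,320:480],(533,400)),cv2.resize(s['frame'][240:400,260:420],(400,400))])[:, :933])
i=cv2.imread('pics/c4.png'); cv2.imwrite('pics/c4.png',cv2.resize(i,(800,343)))
E
```

```text
[ 0.45191238 -0.25322537  0.24278508] [-0.55961912 -2.92191019  5.28329337]
```

View pics/c4.png

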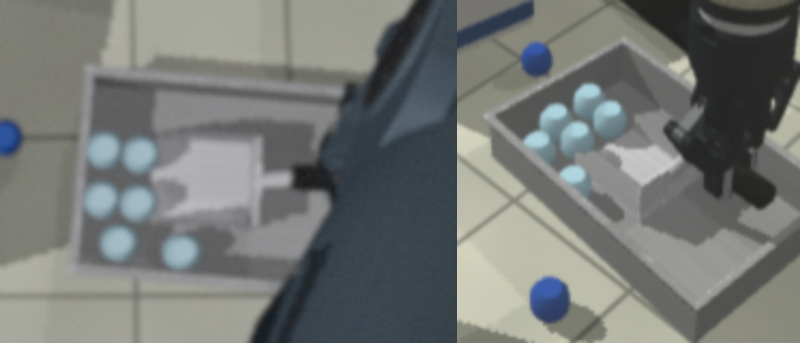

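The four pieces are lined up in front of the lip and pushed near the wall, at crop (103,150), (140,154), (100,200) and (137,203). The other two stay in their own lane at (118,243) and (180,251). I continue to the wall.

apply_moves([
  {"linear": [0.08,1,0],"rot": [0,0,0],"grip": -1},
  {"linear": [0.08,1,0],"rot": [0,0,0],"grip": -1},
  {"linear": [0.08,1,0],"rot": [0,0,0],"grip": -1},
  {"linear": [0.08,1,0],"rot": [0,0,0],"grip": -1},
  {"linear": [0.04,0.5,0],"rot": [0,0,0],"grip": -1},
  {"linear": [0.04,0.5,0],"rot": [0,0,0],"grip": -1},
  {"linear": [0.0,0.3,0],"rot": [0,0,0],"grip": -1},
  {"linear": [0.0,0.3,0],"rot": [0,0,0],"grip": -1},
  {"linear": [0,0,0],"rot": [0,0,0],"grip": -1},
])

```text
time: 9.1
tcp_pos: [0.456, -0.198, 0.2428]
tool_rot: [-0.013, -0.678, 0.735, -0.012]
force: [0.3, -2.1, 4.9]
grip_width: 0.0186
finger_force: 80.0
```

```bash
cat > look.py <<'E'
from h import *
import sys
p,r=pose(); print(p,robot.state()['force'])
t=cam('top');s=cam('side')
i=np.hstack([cv2.resize(t['frame'][210:330,320:480],(533,400)),cv2.resize(s['frame'][240:400,260:420],(400,400))])
cv2.imwrite(f'pics/{sys.argv[1]}.png',cv2.resize(i,(800,343)))
E
python3 look.py c5
```

```text
[ 0.455958   -0.19795857  0.24283712] [ 0.33242322 -2.08031806  4.90377055]
```

View pics/c5.png

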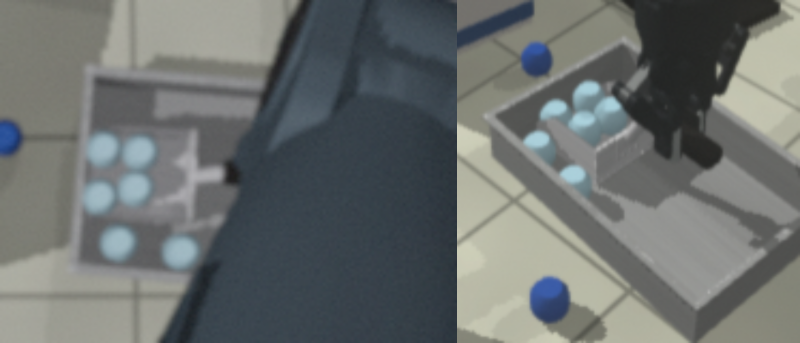

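Four pieces sit inside the scoop at the wall, and two remain in the near lane at crop (118,243) and (180,251). I tilt the nose up while keeping the lip near the wall, then lift.

apply_moves([
  {"linear": [-0.1,-1.2,0],"rot": [0.05,-0.004,0],"grip": -1},
  {"linear": [-0.1,-1.2,0],"rot": [0.05,-0.004,0],"grip": -1},
  {"linear": [-0.1,-1.2,0.1],"rot": [0.05,-0.004,0],"grip": -1},
  {"linear": [-0.1,-1.2,0.2],"rot": [0.05,-0.004,0],"grip": -1},
  {"linear": [-0.1,-1.2,0.3],"rot": [0.05,-0.004,0],"grip": -1},
  {"linear": [-0.1,-1.2,0.5],"rot": [0.05,-0.004,0],"grip": -1},
  {"linear": [0,0,1],"rot": [0,0,0],"grip": -1},
  {"linear": [0,0,1],"rot": [0,0,0],"grip": -1},
  {"linear": [0,0,1.5],"rot": [0,0,0],"grip": -1},
  {"linear": [0,0,1.5],"rot": [0,0,0],"grip": -1},
])

```text
time: 10.2
tcp_pos: [0.4497, -0.2692, 0.3045]
tool_rot: [0.097, -0.673, 0.728, 0.09]
force: [0.4, 0.2, -2.9]
grip_width: 0.0191
finger_force: 79.0
```

apply_moves([
  {"linear": [0,0,2],"rot": [0,0,0],"grip": -1},
  {"linear": [0,0,2],"rot": [0,0,0],"grip": -1},
  {"linear": [0,0,2],"rot": [0,0,0],"grip": -1},
  {"linear": [0,0,2],"rot": [0,0,0],"grip": -1},
  {"linear": [0,0,2],"rot": [0,0,0],"grip": -1},
  {"linear": [0,0,2],"rot": [0,0,0],"grip": -1},
  {"linear": [0,0,0],"rot": [0,0,0],"grip": -1},
])

```text
time: 10.9
tcp_pos: [0.45, -0.2693, 0.4264]
tool_rot: [0.097, -0.673, 0.728, 0.088]
force: [0.9, -1.0, -3.0]
grip_width: 0.0183
finger_force: 79.1
```

```bash
python3 - <<'E'
from h import *
p,r=pose(); print(p,r.as_matrix().round(3),robot.state()['force'])
t=cam('top')['frame'];s=cam('side')['frame']; cv2.imwrite('pics/t6.png',t);cv2.imwrite('pics/s6.png',s)
for n,f in(('t',t),('s',s)):
    h=cv2.cvtColor(f,cv2.COLOR_BGR2HSV); m=cv2.inRange(h,(85,30,140),(105,255,255)); n_,l,st,ce=cv2.connectedComponentsWithStats(m)
    print(n,[(st[i].tolist()) for i in range(1,n_) if st[i,4]>25 and st[i,0]>200])
E
```

```text
[ 0.45000587 -0.26931562  0.42643849] [[-0.075 -0.997  0.024]
 [-0.963  0.079  0.259]
 [-0.26  -0.004 -0.966]] [ 0.90780263 -1.02572774 -3.03236004]
t [[371, 242, 31, 34, 713], [355, 289, 12, 12, 104], [377, 293, 12, 11, 110]]
s [[314, 191, 30, 18, 248], [326, 202, 30, 18, 264], [291, 301, 13, 11, 90], [308, 317, 12, 11, 90]]
```

The colour mask shows four pieces riding in the scoop and two left in the pan. I carry the scoop to the chest.

apply_moves([
  {"linear": [0.05,1,0],"rot": [0,0,0],"grip": -1},
  {"linear": [0.05,2,0],"rot": [0,0,0],"grip": -1},
  {"linear": [0.05,2,0],"rot": [0,0,0],"grip": -1},
  {"linear": [0.05,2,0],"rot": [0,0,0],"grip": -1},
  {"linear": [0.05,2,0],"rot": [0,0,0],"grip": -1},
  {"linear": [0.05,2,0],"rot": [0,0,0],"grip": -1},
  {"linear": [0.05,2,0],"rot": [0,0,0],"grip": -1},
  {"linear": [0.05,2,0],"rot": [0,0,0],"grip": -1},
  {"linear": [0.05,2,0],"rot": [0,0,0],"grip": -1},
  {"linear": [0.05,2,0],"rot": [0,0,0],"grip": -1},
])

```text
time: 12.0
tcp_pos: [0.4541, -0.0787, 0.4225]
tool_rot: [0.097, -0.672, 0.728, 0.091]
force: [-0.5, 0.4, -1.8]
grip_width: 0.0188
finger_force: 79.0
```

apply_moves([
  {"linear": [0.05,2,0],"rot": [0,0,0],"grip": -1},
  {"linear": [0.05,1,0],"rot": [0,0,0],"grip": -1},
  {"linear": [0,0,0],"rot": [0,0,0],"grip": -1},
])

```text
time: 12.3
tcp_pos: [0.4554, -0.0489, 0.4231]
tool_rot: [0.097, -0.673, 0.728, 0.09]
force: [-0.4, -1.0, -2.5]
grip_width: 0.0187
finger_force: 79.0
```

```bash
python3 - <<'E'
from h import *
p,r=pose(); print(p,robot.state()['force'],robot.state()['joint_pos'].round(2))
g=p+r.apply([0,0,.155]); u=r.apply([-1,0,0]); n=r.apply([0,0,-1]); print('lip',g+.144*u-.08*n)
t=cam('top'); print([plane(t,q,.125)[0].round(4) for q in [(207.5,215),(291.9,229.4),(277.8,313.4),(191.9,298.75)]], np.mean([plane(t,q,.125)[0] for q in [(207.5,215),(291.9,229.4),(277.8,313.4),(191.9,298.75)]],0)); print(ray(t,[143,239]),t['C'])
cv2.imwrite('pics/t7.png',t['frame'][120:360,110:430])
E
```

```text
[ 0.45536709 -0.04893667  0.42307376] [-0.44349021 -1.01467784 -2.46732654] [-0.18  0.13 -0.12  1.36  0.26 -1.68]
lip [0.47069219 0.15117234 0.23417557]
[array([0.5806, 0.2631, 0.125 ]), array([0.5465, 0.0721, 0.125 ]), array([0.3618, 0.1007, 0.125 ]), array([0.3929, 0.2904, 0.125 ])] [0.47043512 0.18157712 0.125     ]
[[ 0.17471238  0.3923774  -0.97569272]] [ 0.33420691 -0.02262345  1.19790387]
```

View pics/t7.png

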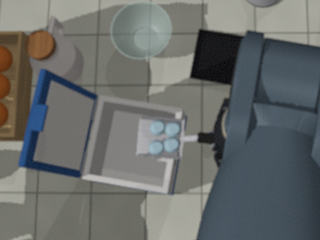

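The scoop with its four pieces hangs over the chest opening, with the pieces at (163,137). I tip it.

apply_moves([
  {"linear": [0,1.4,0.5],"rot": [-0.07,0.0056,0],"grip": -1},
  {"linear": [0,1.4,0.5],"rot": [-0.07,0.0056,0],"grip": -1},
  {"linear": [0,1.6,0],"rot": [-0.07,0.0056,0],"grip": -1},
  {"linear": [0,1.6,0],"rot": [-0.07,0.0056,0],"grip": -1},
  {"linear": [0,1.7,0],"rot": [-0.07,0.0056,0],"grip": -1},
  {"linear": [0,1.7,0],"rot": [-0.07,0.0056,0],"grip": -1},
  {"linear": [0,1.8,0],"rot": [-0.07,0.0056,0],"grip": -1},
  {"linear": [0,1.8,0],"rot": [-0.07,0.0056,0],"grip": -1},
  {"linear": [0,1.9,0],"rot": [-0.07,0.0056,0],"grip": -1},
  {"linear": [0,1.9,0],"rot": [-0.07,0.0056,0],"grip": -1},
])

```text
time: 13.35
tcp_pos: [0.456, 0.1179, 0.4335]
tool_rot: [-0.16, -0.662, 0.717, -0.148]
force: [-0.7, -0.2, -2.0]
grip_width: 0.0183
finger_force: 79.1
```

apply_moves([
  {"linear": [0,1.9,0],"rot": [-0.07,0.0056,0],"grip": -1},
  {"linear": [0,1.9,0],"rot": [-0.07,0.0056,0],"grip": -1},
  {"linear": [0,1.9,0],"rot": [-0.07,0.0056,0],"grip": -1},
  {"linear": [0,0,0],"rot": [0,0,0],"grip": -1},
  {"linear": [0,0,0],"rot": [0,0,0],"grip": -1},
  {"linear": [0,0,0],"rot": [0,0,0],"grip": -1},
  {"linear": [0,0,0],"rot": [0,0,0],"grip": -1},
])

```text
time: 14.05
tcp_pos: [0.4558, 0.1738, 0.4341]
tool_rot: [-0.233, -0.643, 0.697, -0.215]
force: [0.2, 0.4, -2.3]
grip_width: 0.0185
finger_force: 79.2
```

```bash
python3 - <<'E'
from h import *
p,r=pose(); print(p,robot.state()['force'],robot.state()['joint_pos'].round(2))
g=p+r.apply([0,0,.155]); u=r.apply([-1,0,0]); n=r.apply([0,0,-1]); print('lip',g+.144*u-.08*n)
for k in('top','side'):
    f=cam(k)['frame']; cv2.imwrite(f'pics/{k}8.png',f)
    h=cv2.cvtColor(f,cv2.COLOR_BGR2HSV); m=cv2.inRange(h,(85,30,110),(105,255,255)); n_,l,st,ce=cv2.connectedComponentsWithStats(m)
    print(k,[(st[i].tolist()) for i in range(1,n_) if st[i,4]>25 and st[i,0]>180])
E
```

```text
[0.45582938 0.17381329 0.43409314] [ 0.1801681   0.39024476 -2.34531199] [ 0.5   0.34  0.11  1.73 -0.53 -0.88]
lip [0.45378085 0.14744564 0.15975476]
top [[211, 275, 25, 22, 303], [355, 288, 14, 14, 148], [376, 292, 15, 13, 144]]
side [[243, 205, 13, 13, 120], [226, 217, 13, 9, 74], [211, 225, 8, 5, 27], [291, 301, 15, 16, 148], [308, 317, 15, 15, 129]]
```

apply_moves([
  {"linear": [0,0,2.5],"rot": [0,0,0],"grip": -1},
  {"linear": [0,-2,0],"rot": [0.068,-0.0054,0],"grip": -1},
  {"linear": [0,-2,0],"rot": [0.068,-0.0054,0],"grip": -1},
  {"linear": [0,-3,0],"rot": [0.068,-0.0054,0],"grip": -1},
  {"linear": [0,-3,0],"rot": [0.068,-0.0054,0],"grip": -1},
  {"linear": [0,-3,0],"rot": [0.068,-0.0054,0],"grip": -1},
  {"linear": [0,-3,0],"rot": [0.068,-0.0054,0],"grip": -1},
  {"linear": [0,-3,0],"rot": [0.068,-0.0054,0],"grip": -1},
  {"linear": [0,-3,0],"rot": [0.068,-0.0054,0],"grip": -1},
  {"linear": [0,-3,0],"rot": [0.068,-0.0054,0],"grip": -1},
])

```text
time: 15.15
tcp_pos: [0.455, -0.0767, 0.4593]
tool_rot: [-0.011, -0.678, 0.735, -0.011]
force: [0.7, -0.6, -2.3]
grip_width: 0.0188
finger_force: 79.1
```

apply_moves([
  {"linear": [-0.7,-4.2,0],"rot": [0,0,0],"grip": -1},
  {"linear": [-0.7,-4.2,0],"rot": [0,0,0],"grip": -1},
  {"linear": [-0.7,-4.3,0],"rot": [0,0,0],"grip": -1},
  {"linear": [-0.7,-4.3,0],"rot": [0,0,0],"grip": -1},
  {"linear": [-0.7,-4.3,0],"rot": [0,0,0],"grip": -1},
  {"linear": [-0.7,-4.3,0],"rot": [0,0,0],"grip": -1},
  {"linear": [0,0,0],"rot": [0,0,0],"grip": -1},
])

```text
time: 15.85
tcp_pos: [0.4123, -0.3355, 0.4584]
tool_rot: [-0.013, -0.677, 0.736, -0.012]
force: [0.6, -0.0, -1.6]
grip_width: 0.0185
finger_force: 79.1
```

```bash
python3 - <<'E'
from h import *
p,r=pose(); print(p,robot.state()['force'],robot.state()['tool_rot'],robot.state()['joint_pos'].round(2))
R_=r.as_matrix(); print('yaw',np.degrees(np.arctan2(-R_[1,0],-R_[0,0])),'pitch up',np.degrees(np.arcsin(-R_[2,0])),'roll',R_[2,1])
t=cam('top');s=cam('side'); cv2.imwrite('pics/top9.png',t['frame'])
h=cv2.cvtColor(t['frame'],cv2.COLOR_BGR2HSV); m=cv2.inRange(h,(85,30,110),(105,255,255)); n_,l,st,ce=cv2.connectedComponentsWithStats(m)
for i in range(1,n_):
  if st[i,4]>25 and st[i,0]>180: print(st[i],ce[i],plane(t,ce[i],.03))
i=np.hstack([cv2.resize(t['frame'][200:330,180:420],(480,400)),cv2.resize(s['frame'][160:360,170:370],(320,400))]); cv2.imwrite('pics/c9.png',i)
E
```

```text
[ 0.41233435 -0.33551943  0.45835641] [ 0.62370454 -0.00246209 -1.63465513] [-0.01308516 -0.67652074  0.73621601 -0.01159532] [-0.68  0.23  0.11  1.43 -0.03 -2.16]
yaw 85.16143880102251 pitch up -2.003237225408003 roll 0.000631436040692341
[221 230  15  13 152] [227.73684211 235.91447368] [[0.55004513 0.2364086  0.03      ]]
[224 253  14  13 140] [230.28571429 259.07142857] [[0.49339263 0.22831663 0.03      ]]
[210 276  25  21 297] [222.42760943 285.8989899 ] [[0.4288663  0.24527587 0.03      ]]
[355 289  13  13 137] [360.86131387 294.65693431] [[ 0.40791856 -0.08391362  0.03      ]]
[376 292  14  13 140] [382.66428571 297.81428571] [[ 0.40032784 -0.13511151  0.03      ]]
```

View pics/c9.png

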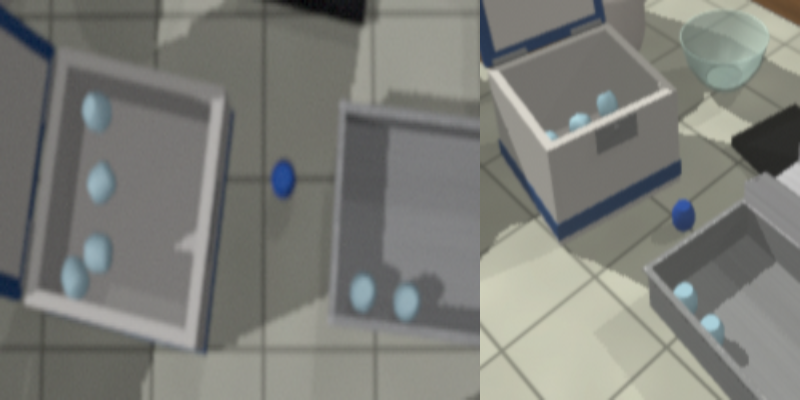

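All four pieces are on the chest floor, at crop (96,110), (100,182), (97,252) and (74,277). Two remain in the pan at (362,293) and (406,301). Now the second pass in the near lane.

apply_moves([
  {"linear": [-0.1,0,-4],"rot": [0,0,0],"grip": -1},
  {"linear": [0,0,-4],"rot": [0,0,0],"grip": -1},
  {"linear": [0,0,-4],"rot": [0,0,0],"grip": -1},
  {"linear": [0,0,-4],"rot": [0,0,0],"grip": -1},
  {"linear": [0,0,-3],"rot": [0,0,0],"grip": -1},
  {"linear": [0,0,-1.5],"rot": [0,0,0],"grip": -1},
  {"linear": [0,0,-0.7],"rot": [0,0,0],"grip": -1},
  {"linear": [0,0,-0.3],"rot": [0,0,0],"grip": -1},
  {"linear": [0,0,0],"rot": [0,0,0],"grip": -1},
])

```text
time: 16.85
tcp_pos: [0.4131, -0.3308, 0.2444]
tool_rot: [-0.012, -0.679, 0.734, -0.011]
force: [-0.7, 0.0, -0.8]
grip_width: 0.0186
finger_force: 79.3
```

apply_moves([
  {"linear": [0,0,-0.15],"rot": [0,0,0],"grip": -1},
  {"linear": [0.08,1,0],"rot": [0,0,0],"grip": -1},
  {"linear": [0.08,1,0],"rot": [0,0,0],"grip": -1},
  {"linear": [0.08,1,0],"rot": [0,0,0],"grip": -1},
  {"linear": [0.08,1,0],"rot": [0,0,0],"grip": -1},
  {"linear": [0.08,1,0],"rot": [0,0,0],"grip": -1},
  {"linear": [0.08,1,0],"rot": [0,0,0],"grip": -1},
])

```text
time: 17.55
tcp_pos: [0.4178, -0.2703, 0.2424]
tool_rot: [-0.012, -0.678, 0.734, -0.011]
force: [-0.6, -3.4, 5.3]
grip_width: 0.0187
finger_force: 80.1
```

```bash
cat > blobs.py <<'E'
from h import *
p,r=pose(); print(p,robot.state()['force'].round(1))
c=np.array([.458,-.183]);u=np.array([.08,.9968]);v=np.array([-.9968,.08])
g=p+r.apply([0,0,.155]); l=g+.144*r.apply([-1,0,0])-.08*r.apply([0,0,-1]); print('lip uv',(l[:2]-c)@u,(l[:2]-c)@v,l[2])
for k in('top','side'):
    t=cam(k); h=cv2.cvtColor(t['frame'],cv2.COLOR_BGR2HSV); m=cv2.inRange(h,(85,30,110),(105,255,255)); n_,L,st,ce=cv2.connectedComponentsWithStats(m)
    for i in range(1,n_):
        if st[i,4]>25 and st[i,0]>180:
            q=plane(t,ce[i],.025)[0,:2]; print(k,st[i],'pan uv',((q-c)@u).round(3),((q-c)@v).round(3))
E
python3 blobs.py
```

```text
[ 0.41780528 -0.27028518  0.24243444] [-0.6 -3.4  5.3]
lip uv 0.04582895480245454 0.03317058036848144 0.00274407901499929
top [221 230  15  13 151] pan uv 0.426 -0.059
top [224 253  14  13 139] pan uv 0.414 -0.003
top [210 276  26  21 306] pan uv 0.425 0.063
top [355 288  14  14 148] pan uv 0.094 0.057
top [370 289  13  14 145] pan uv 0.058 0.057
side [243 206  13  12 118] pan uv 0.436 -0.064
side [226 216  13   9  82] pan uv 0.432 -0.01
side [291 301  26  24 289] pan uv 0.075 0.054
```

apply_moves([
  {"linear": [0.08,1,0],"rot": [0,0,0],"grip": -1},
  {"linear": [0.08,1,0],"rot": [0,0,0],"grip": -1},
  {"linear": [0.08,1,0],"rot": [0,0,0],"grip": -1},
  {"linear": [0.08,1,0],"rot": [0,0,0],"grip": -1},
  {"linear": [0.08,1,0],"rot": [0,0,0],"grip": -1},
  {"linear": [0.08,1,0],"rot": [0,0,0],"grip": -1},
  {"linear": [0.04,0.5,0],"rot": [0,0,0],"grip": -1},
  {"linear": [0.04,0.5,0],"rot": [0,0,0],"grip": -1},
  {"linear": [0,0.4,0],"rot": [0,0,0],"grip": -1},
  {"linear": [0,0,0],"rot": [0,0,0],"grip": -1},
])

```text
time: 18.65
tcp_pos: [0.4233, -0.1966, 0.2423]
tool_rot: [-0.012, -0.678, 0.734, -0.011]
force: [0.8, -0.6, 4.3]
grip_width: 0.0184
finger_force: 80.0
```

```bash
python3 blobs.py
```

```text
[ 0.42332329 -0.19656502  0.24229948] [ 0.8 -0.6  4.3]
lip uv 0.11985877474555712 0.033601736117805106 0.0026682560757388535
top [221 230  15  13 153] pan uv 0.426 -0.059
top [224 252  14  14 142] pan uv 0.414 -0.004
top [210 276  26  21 304] pan uv 0.425 0.063
top [348 279  23  20 271] pan uv 0.1 0.044
side [243 205  13  13 119] pan uv 0.436 -0.064
side [226 216  13   9  80] pan uv 0.432 -0.01
side [285 294  32  21 373] pan uv 0.096 0.041
```

apply_moves([
  {"linear": [-0.1,-1.2,0],"rot": [0.05,-0.004,0],"grip": -1},
  {"linear": [-0.1,-1.2,0],"rot": [0.05,-0.004,0],"grip": -1},
  {"linear": [-0.1,-1.2,0.1],"rot": [0.05,-0.004,0],"grip": -1},
  {"linear": [-0.1,-1.2,0.2],"rot": [0.05,-0.004,0],"grip": -1},
  {"linear": [-0.1,-1.2,0.3],"rot": [0.05,-0.004,0],"grip": -1},
  {"linear": [-0.1,-1.2,0.5],"rot": [0.05,-0.004,0],"grip": -1},
  {"linear": [0,0,1],"rot": [0,0,0],"grip": -1},
  {"linear": [0,0,1],"rot": [0,0,0],"grip": -1},
  {"linear": [0,0,1.5],"rot": [0,0,0],"grip": -1},
  {"linear": [0,0,1.5],"rot": [0,0,0],"grip": -1},
])

```text
time: 19.75
tcp_pos: [0.4171, -0.2682, 0.3041]
tool_rot: [0.097, -0.673, 0.728, 0.091]
force: [-0.1, -0.3, -2.2]
grip_width: 0.0185
finger_force: 79.1
```

apply_moves([
  {"linear": [0,0,2],"rot": [0,0,0],"grip": -1},
  {"linear": [0,0,2],"rot": [0,0,0],"grip": -1},
  {"linear": [0,0,2],"rot": [0,0,0],"grip": -1},
  {"linear": [0,0,2],"rot": [0,0,0],"grip": -1},
  {"linear": [0,0,2],"rot": [0,0,0],"grip": -1},
  {"linear": [0,0,2],"rot": [0,0,0],"grip": -1},
  {"linear": [0,0,0],"rot": [0,0,0],"grip": -1},
])

```text
time: 20.45
tcp_pos: [0.4174, -0.2684, 0.4258]
tool_rot: [0.098, -0.673, 0.728, 0.088]
force: [0.7, 0.3, -2.3]
grip_width: 0.0185
finger_force: 79.1
```

```bash
python3 blobs.py
```

```text
[ 0.41739229 -0.26835731  0.42583661] [ 0.7  0.3 -2.3]
lip uv 0.11213575395303477 0.03338919102681989 0.236697221587017
top [221 230  15  13 152] pan uv 0.427 -0.059
top [224 252  14  14 143] pan uv 0.414 -0.004
top [374 270  28  24 414] pan uv 0.034 0.022
top [210 276  26  21 308] pan uv 0.425 0.063
side [243 206  13  12 119] pan uv 0.436 -0.064
side [301 210  33  19 311] pan uv 0.298 -0.172
side [226 216  13   9  80] pan uv 0.432 -0.01
```

The pan is empty and both pieces are in the scoop. I carry and tip them the same way.

apply_moves([
  {"linear": [0.2,1,0],"rot": [0,0,0],"grip": -1},
  {"linear": [0.4,2,0],"rot": [0,0,0],"grip": -1},
  {"linear": [0.4,2,0],"rot": [0,0,0],"grip": -1},
  {"linear": [0.4,2,0],"rot": [0,0,0],"grip": -1},
  {"linear": [0.4,2,0],"rot": [0,0,0],"grip": -1},
  {"linear": [0.4,2,0],"rot": [0,0,0],"grip": -1},
  {"linear": [0.4,2,0],"rot": [0,0,0],"grip": -1},
  {"linear": [0.4,2,0],"rot": [0,0,0],"grip": -1},
  {"linear": [0.4,2,0],"rot": [0,0,0],"grip": -1},
  {"linear": [0.4,2,0],"rot": [0,0,0],"grip": -1},
])

```text
time: 21.55
tcp_pos: [0.4548, -0.0776, 0.422]
tool_rot: [0.097, -0.672, 0.728, 0.092]
force: [0.2, 0.8, -3.1]
grip_width: 0.0185
finger_force: 79.1
```

apply_moves([
  {"linear": [0.2,2,0],"rot": [0,0,0],"grip": -1},
  {"linear": [0.1,1,0],"rot": [0,0,0],"grip": -1},
  {"linear": [0,0,0],"rot": [0,0,0],"grip": -1},
  {"linear": [0,1.4,0.5],"rot": [-0.07,0.0056,0],"grip": -1},
  {"linear": [0,1.4,0.5],"rot": [-0.07,0.0056,0],"grip": -1},
  {"linear": [0,1.6,0],"rot": [-0.07,0.0056,0],"grip": -1},
  {"linear": [0,1.6,0],"rot": [-0.07,0.0056,0],"grip": -1},
  {"linear": [0,1.7,0],"rot": [-0.07,0.0056,0],"grip": -1},
  {"linear": [0,1.7,0],"rot": [-0.07,0.0056,0],"grip": -1},
  {"linear": [0,1.8,0],"rot": [-0.07,0.0056,0],"grip": -1},
])

```text
time: 22.55
tcp_pos: [0.4581, 0.0628, 0.433]
tool_rot: [-0.083, -0.674, 0.73, -0.076]
force: [-0.0, 0.5, -2.8]
grip_width: 0.0184
finger_force: 79.1
```

apply_moves([
  {"linear": [0,1.8,0],"rot": [-0.07,0.0056,0],"grip": -1},
  {"linear": [0,1.9,0],"rot": [-0.07,0.0056,0],"grip": -1},
  {"linear": [0,1.9,0],"rot": [-0.07,0.0056,0],"grip": -1},
  {"linear": [0,1.9,0],"rot": [-0.07,0.0056,0],"grip": -1},
  {"linear": [0,1.9,0],"rot": [-0.07,0.0056,0],"grip": -1},
  {"linear": [0,1.9,0],"rot": [-0.07,0.0056,0],"grip": -1},
  {"linear": [0,0,0],"rot": [0,0,0],"grip": -1},
  {"linear": [0,0,0],"rot": [0,0,0],"grip": -1},
  {"linear": [0,0,0],"rot": [0,0,0],"grip": -1},
  {"linear": [0,0,0],"rot": [0,0,0],"grip": -1},
])

```text
time: 23.55
tcp_pos: [0.4582, 0.1748, 0.4336]
tool_rot: [-0.233, -0.643, 0.697, -0.214]
force: [0.4, -0.8, -2.9]
grip_width: 0.0185
finger_force: 79.2
```

apply_moves([
  {"linear": [0,0,2.5],"rot": [0,0,0],"grip": -1},
  {"linear": [0,-2,0],"rot": [0.068,-0.0054,0],"grip": -1},
  {"linear": [0,-2,0],"rot": [0.068,-0.0054,0],"grip": -1},
  {"linear": [0,-3,0],"rot": [0.068,-0.0054,0],"grip": -1},
  {"linear": [0,-3,0],"rot": [0.068,-0.0054,0],"grip": -1},
  {"linear": [0,-3,0],"rot": [0.068,-0.0054,0],"grip": -1},
  {"linear": [0,-3,0],"rot": [0.068,-0.0054,0],"grip": -1},
  {"linear": [0,-3,0],"rot": [0.068,-0.0054,0],"grip": -1},
  {"linear": [0,-3,0],"rot": [0.068,-0.0054,0],"grip": -1},
  {"linear": [0,-3,0],"rot": [0.1,-0.008,0],"grip": -1},
])

```text
time: 24.55
tcp_pos: [0.4572, -0.0758, 0.459]
tool_rot: [0.002, -0.678, 0.735, 0.0]
force: [-0.2, 0.8, -1.5]
grip_width: 0.0189
finger_force: 79.1
```

```bash
python3 blobs.py; python3 - <<'E'
from h import *
p,r=pose(); R_=r.as_matrix(); print('yaw',np.degrees(np.arctan2(-R_[1,0],-R_[0,0])),'pitch',np.degrees(np.arcsin(-R_[2,0])),'roll',R_[2,1])
t=cam('top')['frame']; s=cam('side')['frame']; cv2.imwrite('pics/c10.png',np.hstack([cv2.resize(t[130:330,120:400],(480,343)),cv2.resize(s[80:330,140:370],(315,343))]))
E
```

```text
[ 0.45718566 -0.07582294  0.4589898 ] [-0.2  0.8 -1.5]
lip uv 0.25156803195365557 0.008962872710223509 0.22448124913779988
top [219 230  17  26 307] pan uv 0.427 -0.043
top [360 233  14  12  96] pan uv 0.091 -0.075
top [214 261  14  13 140] pan uv 0.435 0.018
top [242 260  14  13 141] pan uv 0.367 0.009
top [210 278  27  19 299] pan uv 0.425 0.066
side [232 205  24  17 231] pan uv 0.437 -0.048
side [213 216  14  14 133] pan uv 0.443 0.016
yaw 85.12740814996977 pitch 0.15577063296645316 roll -0.001046913754051491
```

View pics/c10.png

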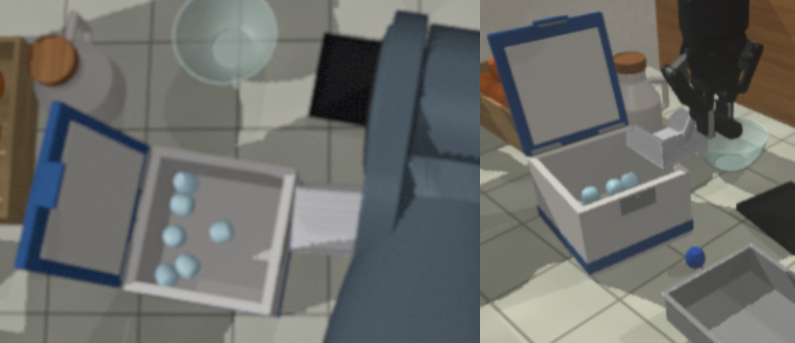

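Six pieces lie in the chest, the pan is empty, and the scoop is clear. The bystanders are in place. I lay the scoop back first.

apply_moves([
  {"linear": [4.5,-1,0],"rot": [0,0,-0.022],"grip": -1},
  {"linear": [4.5,-1,0],"rot": [0,0,-0.022],"grip": -1},
  {"linear": [4.5,-1,0],"rot": [0,0,-0.022],"grip": -1},
  {"linear": [4.5,-1,0],"rot": [0,0,-0.022],"grip": -1},
  {"linear": [4.4,-0.9,0],"rot": [0,0,0],"grip": -1},
  {"linear": [0,0,-4],"rot": [0,0,0],"grip": -1},
  {"linear": [0,0,-4],"rot": [0,0,0],"grip": -1},
  {"linear": [0,0,-4],"rot": [0,0,0],"grip": -1},
  {"linear": [0,0,-4],"rot": [0,0,0],"grip": -1},
  {"linear": [0,0,0],"rot": [0,0,0],"grip": -1},
])

```text
time: 25.75
tcp_pos: [0.6805, -0.121, 0.2922]
tool_rot: [-0.004, -0.646, 0.763, 0.004]
force: [-1.2, 0.6, -1.8]
grip_width: 0.0183
finger_force: 79.2
```

```bash
python3 - <<'E'
from h import *
p,r=pose(); R_=r.as_matrix(); print(p,'yaw',np.degrees(np.arctan2(-R_[1,0],-R_[0,0])),'pitch',np.degrees(np.arcsin(-R_[2,0])),'roll',R_[2,1])
print('scoop',p+r.apply([-.102,0,.235])-[.6995,-.0235,0])
E
```

```text
[ 0.68049503 -0.12103835  0.29220091] yaw 80.51939008063266 pitch -0.003866203511366391 roll 0.011206859889298437
scoop [-0.00480441  0.00348662  0.05720879]
```

apply_moves([
  {"linear": [0,0,-2],"rot": [0,0,0],"grip": -1},
  {"linear": [0,0,-2],"rot": [0,0,0],"grip": -1},
  {"linear": [0,0,-0.8],"rot": [0,0,0],"grip": -1},
  {"linear": [0,0,-0.4],"rot": [0,0,0],"grip": -1},
  {"linear": [0,0,0],"rot": [0,0,0],"grip": -1},
  {"linear": [0,0,0],"rot": [0,0,0],"grip": -1},
])

```text
time: 26.35
tcp_pos: [0.6827, -0.123, 0.2476]
tool_rot: [0.001, -0.646, 0.764, -0.0]
force: [-0.5, 0.2, -1.8]
grip_width: 0.0183
finger_force: 79.2
```

apply_moves([
  {"linear": [0,0,-0.4],"rot": [0,0,0],"grip": -1},
  {"linear": [0,0,-0.2],"rot": [0,0,0],"grip": -1},
  {"linear": [0,0,-0.1],"rot": [0,0,0],"grip": -1},
  {"linear": [0,0,0],"rot": [0,0,0],"grip": -1},
  {"linear": [0,0,0],"rot": [0,0,0],"grip": -1},
])

```text
time: 26.85
tcp_pos: [0.6823, -0.1235, 0.2406]
tool_rot: [0.001, -0.645, 0.764, -0.0]
force: [-3.6, -0.3, 6.7]
grip_width: 0.0187
finger_force: 80.6
```

apply_moves([
  {"linear": [0,0,0.1],"rot": [0,0,0],"grip": 0.2},
  {"linear": [0,0,0],"rot": [0,0,0],"grip": 0.2},
  {"linear": [0,0,0],"rot": [0,0,0],"grip": 0.2},
  {"linear": [0,0,0],"rot": [0,0,0],"grip": 0.2},
  {"linear": [0,0,2],"rot": [0,0,0],"grip": 0.2},
  {"linear": [0,0,4],"rot": [0,0,0],"grip": 0.2},
  {"linear": [0,0,5],"rot": [0,0,0],"grip": -1},
  {"linear": [0,0,5],"rot": [0,0,0],"grip": -1},
  {"linear": [0,0,5],"rot": [0,0,0],"grip": -1},
  {"linear": [0,0,2],"rot": [0,0,0],"grip": -1},
])

```text
time: 27.85
tcp_pos: [0.6818, -0.123, 0.4758]
tool_rot: [0.002, -0.646, 0.764, -0.002]
force: [0.0, 0.4, -1.0]
grip_width: 0.0003
finger_force: 0.0
```

```bash
python3 - <<'E'
from h import *
p,r=pose(); print(p,robot.state()['grip_width'])
d=cam('wrist')['frame']; t=cam('top'); 
cv2.imwrite('pics/c11.png',np.hstack([cv2.resize(d,(400,300)),cv2.resize(t['frame'][130:280,120:320],(400,300))]))
# lid angle: outer edge mid px on chest y-z plane through x=0
a=np.radians(80.); w=np.array([np.cos(a),np.sin(a),0]); n=np.array([w[1],-w[0],0]); c=np.array([.4704,.1816,0])
# lid free-edge mid, inner side rim in top image
for px in[(143,239),(151,238),(136,243)]:
    v=ray(t,px)[0]; s=(c-t['C'])@n/(v@n); P=t['C']+s*v; print(px,(P-c)@w,P[2])
for th in np.arange(1.57,2.0,.05):
    yz=[np.array([.095,.125])+196e-3*np.array([-np.cos(th),np.sin(th)])+o*np.array([np.sin(th),np.cos(th)]) for o in(.018,.002,-.022)]
    print(round(th,2),[proj(t,c+w*q[0]+[0,0,q[1]])[0].round(1) for q in yz])
E
```

```text
[ 0.6818391  -0.12302106  0.47583833] 0.00034666390380841606
(143, 239) 0.1708843433142807 0.271609611066551
(151, 238) 0.1384280991641786 0.3132531900490819
(136, 243) 0.22929087442808488 0.16616356582852854
1.57 [array([162.7, 239.6]), array([170.9, 241. ]), array([183.5, 243.2])]
1.62 [array([157.8, 238.8]), array([165.9, 240.2]), array([178.2, 242.3])]
1.67 [array([153.1, 238.1]), array([161. , 239.4]), array([173. , 241.3])]
1.72 [array([148.6, 237.4]), array([156.3, 238.6]), array([167.9, 240.4])]
1.77 [array([144.3, 236.8]), array([151.7, 237.9]), array([162.9, 239.6])]
1.82 [array([140.2, 236.3]), array([147.3, 237.3]), array([158. , 238.8])]
1.87 [array([136.3, 235.8]), array([143.1, 236.7]), array([153.3, 238.1])]
1.92 [array([132.7, 235.4]), array([139.1, 236.2]), array([148.8, 237.4])]
1.97 [array([129.3, 235. ]), array([135.3, 235.7]), array([144.5, 236.8])]
```

View pics/c11.png

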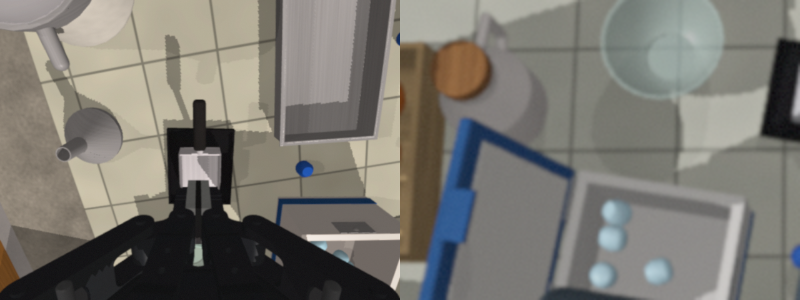

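The scoop lies flat in its tray, upright, and the gripper is clear. The lid's tongue is at top-image pixel (145,237), so the lid angle is about 1.85. With the fingers shut I go over and behind the lid.

apply_moves([
  {"linear": [0,0,4],"rot": [0,0,0],"grip": -1},
  {"linear": [0,0,3],"rot": [0,0,0],"grip": -1},
  {"linear": [-1.6,4.65,0],"rot": [0,0,0],"grip": -1},
  {"linear": [-1.6,4.65,0],"rot": [0,0,0],"grip": -1},
  {"linear": [-1.6,4.65,0],"rot": [0,0,0],"grip": -1},
  {"linear": [-1.6,4.65,0],"rot": [0,0,0],"grip": -1},
  {"linear": [-1.6,4.65,0],"rot": [0,0,0],"grip": -1},
  {"linear": [-1.6,4.65,0],"rot": [0,0,0],"grip": -1},
  {"linear": [-1.6,4.65,0],"rot": [0,0,0],"grip": -1},
  {"linear": [-1.6,4.65,0],"rot": [0,0,0],"grip": -1},
])

```text
time: 28.95
tcp_pos: [0.5534, 0.2506, 0.5388]
tool_rot: [-0.001, -0.646, 0.764, 0.001]
force: [0.6, -0.6, 0.2]
grip_width: 0.0002
finger_force: 0.0
```

apply_moves([
  {"linear": [-1.6,4.65,0],"rot": [0,0,0],"grip": -1},
  {"linear": [-1.6,4.65,0],"rot": [0,0,0],"grip": -1},
  {"linear": [-1.6,4.65,0],"rot": [0,0,0],"grip": -1},
  {"linear": [0,0,0],"rot": [0,0,0],"grip": -1},
  {"linear": [0,0,0],"rot": [0,0,0],"grip": -1},
])

```text
time: 29.45
tcp_pos: [0.5058, 0.3898, 0.5384]
tool_rot: [-0.001, -0.647, 0.763, 0.001]
force: [-0.3, -0.9, 0.5]
grip_width: -0.0001
finger_force: 0.0
```

```bash
python3 - <<'E'
from h import *
p,r=pose(); print(p,robot.state()['joint_pos'].round(2)); a=np.radians(80.); w=np.array([np.cos(a),np.sin(a),0]); n=np.array([w[1],-w[0],0]); T=p+r.apply([0,0,.173]); D=T-[.4704,.1816,0]; print('chest x,y,z',D@n,D@w,D[2])
t=cam('top'); s=cam('side'); cv2.imwrite('pics/c12.png',np.hstack([cv2.resize(t['frame'][130:330,100:320],(396,360)),cv2.resize(s['frame'][40:240,100:320],(396,360))]))
E
```

```text
[0.50577227 0.38979287 0.53838197] [ 0.66  0.46  0.66  1.77  0.   -0.75]
chest x,y,z -0.0017195812588167991 0.21097914767075931 0.3653825408170298
```

View pics/c12.png

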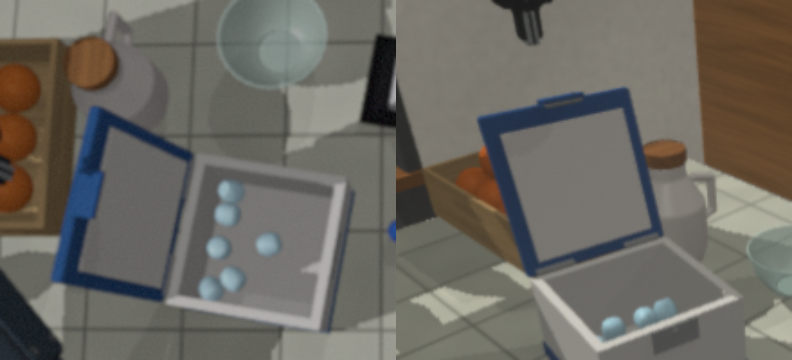

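The top view shows the six pieces in the chest. The fingertips are at the left edge (5,170), behind the lid. In the side view they are behind and above the lid's free edge. I lower and push.

apply_moves([
  {"linear": [0,0,-4],"rot": [0,0,0],"grip": -1},
  {"linear": [0,0,-4],"rot": [0,0,0],"grip": -1},
  {"linear": [-0.25,-1.43,0],"rot": [0,0,0],"grip": -1},
  {"linear": [-0.25,-1.43,0],"rot": [0,0,0],"grip": -1},
  {"linear": [-0.25,-1.43,0],"rot": [0,0,0],"grip": -1},
  {"linear": [-0.25,-1.43,0],"rot": [0,0,0],"grip": -1},
])

```text
time: 30.15
tcp_pos: [0.4967, 0.3293, 0.4605]
tool_rot: [0.001, -0.645, 0.764, 0.001]
force: [1.4, 3.5, 2.4]
grip_width: 0.0004
finger_force: 1.5
```

apply_moves([
  {"linear": [-0.25,-1.43,0.2],"rot": [0,0,0],"grip": -1},
  {"linear": [-0.25,-1.43,0.3],"rot": [0,0,0],"grip": -1},
  {"linear": [0,0,0],"rot": [0,0,0],"grip": -1},
])

```text
time: 30.45
tcp_pos: [0.491, 0.3004, 0.466]
tool_rot: [0.0, -0.645, 0.764, 0.0]
force: [0.1, 0.0, 0.7]
grip_width: -0.0
finger_force: 0.0
```

```bash
cat > lid.py <<'E'
from h import *
p,r=pose(); a=np.radians(80.); w=np.array([np.cos(a),np.sin(a),0]); n=np.array([w[1],-w[0],0]); c=np.array([.4704,.1816,0])
T=p+r.apply([0,0,.173]); D=T-c; print('T chest',D@n,D@w,D[2],robot.state()['force'])
t=cam('top'); h=cv2.cvtColor(t['frame'],cv2.COLOR_BGR2HSV); m=cv2.inRange(h,(100,120,40),(120,255,255)); m[:180]=0;m[320:]=0;m[:,310:]=0
ys,xs=np.where(m>0); print('blue bbox',xs.min(),xs.max(),ys.min(),ys.max(),len(xs))
E
python3 lid.py
```

```text
T chest -0.00040056419650277494 0.12067713733089391 0.29299610572531454 [0.1367433  0.01348359 0.72078012]
blue bbox 158 206 193 296 1444
```

apply_moves([
  {"linear": [-0.26,-1.48,-0.08],"rot": [0,0,0],"grip": -1},
  {"linear": [-0.26,-1.48,-0.08],"rot": [0,0,0],"grip": -1},
  {"linear": [-0.26,-1.48,-0.08],"rot": [0,0,0],"grip": -1},
  {"linear": [-0.26,-1.48,-0.08],"rot": [0,0,0],"grip": -1},
  {"linear": [-0.27,-1.54,-0.7],"rot": [0,0,0],"grip": -1},
  {"linear": [-0.27,-1.54,-0.7],"rot": [0,0,0],"grip": -1},
  {"linear": [-0.27,-1.54,-0.7],"rot": [0,0,0],"grip": -1},
])

```text
time: 31.2
tcp_pos: [0.4722, 0.1957, 0.4408]
tool_rot: [0.0, -0.645, 0.764, 0.001]
force: [0.5, 1.9, 0.1]
grip_width: 0.0
finger_force: 0.7
```

```bash
python3 lid.py
```

```text
T chest -0.0007550616707456483 0.014321172788625179 0.26777642021008763 [0.4713479  1.91734779 0.09476466]
blue bbox 213 253 206 302 1902
```

apply_moves([
  {"linear": [-0.22,-1.25,-1.1],"rot": [0,0,0],"grip": -1},
  {"linear": [-0.22,-1.25,-1.1],"rot": [0,0,0],"grip": -1},
  {"linear": [-0.22,-1.25,-1.1],"rot": [0,0,0],"grip": -1},
  {"linear": [-0.16,-0.89,-1.45],"rot": [0,0,0],"grip": -1},
  {"linear": [-0.16,-0.89,-1.45],"rot": [0,0,0],"grip": -1},
  {"linear": [-0.16,-0.89,-1.45],"rot": [0,0,0],"grip": -1},
  {"linear": [-0.09,-0.5,-1.6],"rot": [0,0,0],"grip": -1},
  {"linear": [-0.09,-0.5,-1.6],"rot": [0,0,0],"grip": -1},
  {"linear": [0,0,0],"rot": [0,0,0],"grip": -1},
])

```text
time: 32.15
tcp_pos: [0.4585, 0.122, 0.331]
tool_rot: [-0.002, -0.645, 0.764, 0.001]
force: [-0.5, 0.5, 0.1]
grip_width: 0.0003
finger_force: 0.0
```

```bash
python3 lid.py
```

```text
T chest -0.0021075106436327304 -0.060975749048334194 0.15796672343872778 [-0.49657776  0.46702844  0.13134626]
blue bbox 266 292 223 295 1017
```

Now I press over the catch in small steps.

apply_moves([
  {"linear": [0,0,-0.5],"rot": [0,0,0],"grip": -1},
  {"linear": [0,0,-0.5],"rot": [0,0,0],"grip": -1},
  {"linear": [0,0,-0.3],"rot": [0,0,0],"grip": -1},
  {"linear": [0,0,-0.2],"rot": [0,0,0],"grip": -1},
  {"linear": [0,0,0],"rot": [0,0,0],"grip": -1},
])

```text
time: 32.7
tcp_pos: [0.4596, 0.1231, 0.3175]
tool_rot: [0.0, -0.646, 0.764, 0.001]
force: [0.6, 0.3, -0.1]
grip_width: 0.0
finger_force: 0.0
```

apply_moves([
  {"linear": [0,0,-0.2],"rot": [0,0,0],"grip": -1},
  {"linear": [0,0,-0.2],"rot": [0,0,0],"grip": -1},
  {"linear": [0,0,-0.2],"rot": [0,0,0],"grip": -1},
  {"linear": [0,0,0],"rot": [0,0,0],"grip": -1},
])

```text
time: 33.1
tcp_pos: [0.4593, 0.123, 0.3156]
tool_rot: [0.002, -0.646, 0.764, -0.0]
force: [-14.1, -3.8, 49.1]
grip_width: -0.0004
finger_force: 24.1
```

apply_moves([
  {"linear": [0,0,1],"rot": [0,0,0],"grip": -1},
  {"linear": [0,0,4],"rot": [0,0,0],"grip": -1},
  {"linear": [0,0,5],"rot": [0,0,0],"grip": -1},
  {"linear": [0,0,5],"rot": [0,0,0],"grip": -1},
  {"linear": [-3,3,3],"rot": [0,0,0],"grip": -1},
  {"linear": [-3,3,0],"rot": [0,0,0],"grip": -1},
  {"linear": [-3,3,0],"rot": [0,0,0],"grip": -1},
  {"linear": [0,3,0],"rot": [0,0,0],"grip": -1},
  {"linear": [0,0,0],"rot": [0,0,0],"grip": -1},
])

```text
time: 34.0
tcp_pos: [0.3699, 0.2444, 0.4904]
tool_rot: [0.001, -0.647, 0.763, 0.001]
force: [0.2, -0.7, -0.5]
grip_width: -0.0001
finger_force: 0.0
```

```bash
python3 - <<'E'
from h import *
print(pose()[0],robot.state()['force'])
t=cam('top');s=cam('side'); a=np.radians(80.); w=np.array([np.cos(a),np.sin(a),0]); n=np.array([w[1],-w[0],0]); c=np.array([.4704,.1816,0])
def mb(d,box):
    h=cv2.cvtColor(d['frame'],cv2.COLOR_BGR2HSV); m=cv2.inRange(h,(100,120,40),(122,255,255)); x0,x1,y0,y1=box; M=np.zeros_like(m); M[y0:y1,x0:x1]=m[y0:y1,x0:x1]
    n_,L,st,ce=cv2.connectedComponentsWithStats(M); return [st[i].tolist() for i in range(1,n_) if st[i,4]>60]
print('top',mb(t,(150,312,180,330))); print('side',mb(s,(130,310,80,280)))
# expected free-edge corners (outer face) in side view for th=0 and .06
for th in(0,.06,.12):
    q=np.array([.095,.125])+.196*np.array([-np.cos(th),np.sin(th)])+.018*np.array([np.sin(th),np.cos(th)])
    P=[c+w*q[0]+[0,0,q[1]]+n*k for k in(-.095,.095)]; print(th,proj(s,P).round(1).tolist(),proj(t,P).round(1).tolist())
h=cv2.cvtColor(s['frame'],cv2.COLOR_BGR2HSV); m=cv2.inRange(h,(100,120,40),(122,255,255))
for k,(d) in enumerate((s,)):
    for X in(200,220,240,260,280):
        ys=np.where(m[100:280,X])[0]+100; print(X,ys.min() if len(ys) else None, ys.max() if len(ys) else None)
# scoop
h=cv2.cvtColor(t['frame'],cv2.COLOR_BGR2HSV); m=cv2.inRange(h,(0,0,110),(180,60,255)); m2=np.zeros_like(m); m2[155:205,306:366]=m[155:205,306:366]
n_,L,st,ce=cv2.connectedComponentsWithStats(m2); print([(st[i].tolist(),ce[i].round(1)) for i in range(1,n_) if st[i,4]>50])
cv2.imwrite('pics/fin_t.png',t['frame']);cv2.imwrite('pics/fin_s.png',s['frame'])
E
```

```text
[0.36993271 0.24435888 0.49036258] [ 0.23207946 -0.70097296 -0.47033488]
top [[192, 215, 102, 98, 7626]]
side [[175, 167, 117, 67, 4651], [290, 260, 14, 15, 155]]
0 [[210.6, 229.1], [293.6, 198.8]] [[277.8, 314.3], [294.1, 227.8]]
0.06 [[209.4, 223.7], [293.0, 193.8]] [[276.5, 314.1], [293.0, 226.7]]
0.12 [[208.0, 218.1], [292.3, 188.6]] [[274.8, 313.8], [291.6, 225.4]]
200 181 219
220 175 230
240 169 223
260 175 228
280 190 250
[([316, 159, 45, 36, 1154], array([336. , 175.9])), ([306, 199, 27, 6, 87], array([315.4, 202.5]))]
```

```bash
python3 - <<'E'
from h import *
s=cam('side'); a=np.radians(80.); w=np.array([np.cos(a),np.sin(a),0]); n=np.array([w[1],-w[0],0]); c=np.array([.4704,.1816,0])
hsv=cv2.cvtColor(s['frame'],cv2.COLOR_BGR2HSV); m=cv2.inRange(hsv,(100,120,40),(122,255,255)); 
n_,L,st,ce=cv2.connectedComponentsWithStats(m[:,:]); i=L[200,240]; cs,_=cv2.findContours((L==i).astype(np.uint8),cv2.RETR_EXTERNAL,cv2.CHAIN_APPROX_NONE); print(cv2.approxPolyDP(cs[0],3,True)[:,0].tolist())
for X in (222,265): print(X,[tuple(map(int,v)) for v in s['frame'][200:246:2,X]])
for th in(0,.06):
    out=[]
    for (r,o,k) in((.196,.018,-.095),(.196,.018,.095),(.196,.002,-.095),(.196,.002,.095),(0,.018,-.095),(0,.018,.095)):
        q=np.array([.095,.125])+r*np.array([-np.cos(th),np.sin(th)])+o*np.array([np.sin(th),np.cos(th)]); out.append(proj(s,c+w*q[0]+[0,0,q[1]]+n*k)[0].round(1).tolist())
    print(th,out)
print('rim -y corners',proj(s,[c-w*.095+[0,0,.125]+n*k for k in(-.095,.095)]),'base',proj(s,[c-w*.095+n*k for k in(-.095,.095)]))
E
```

```text
[[291, 201], [250, 167], [175, 189], [213, 232], [243, 221], [247, 232], [266, 226], [267, 212]]
222 [(123, 76, 45), (124, 78, 45), (123, 77, 46), (124, 77, 46), (124, 77, 48), (124, 79, 46), (123, 76, 45), (124, 79, 47), (125, 79, 47), (127, 80, 48), (127, 79, 48), (127, 80, 47), (119, 75, 45), (85, 56, 38), (72, 50, 35), (69, 50, 39), (94, 93, 92), (102, 105, 107), (103, 106, 107), (102, 106, 108), (102, 106, 107), (103, 106, 108), (104, 108, 109)]
265 [(127, 80, 48), (126, 80, 49), (126, 81, 48), (127, 81, 48), (120, 75, 46), (85, 56, 38), (72, 50, 35), (69, 48, 34), (87, 59, 41), (73, 51, 36), (73, 51, 35), (72, 49, 35), (72, 50, 36), (72, 51, 36), (84, 77, 73), (102, 105, 107), (104, 107, 109), (105, 108, 109), (104, 108, 109), (103, 106, 108), (105, 108, 110), (104, 107, 109), (104, 108, 109)]
0 [[210.6, 229.1], [293.6, 198.8], [211.8, 235.8], [293.8, 205.2], [172.3, 187.4], [248.9, 164.4]]
0.06 [[209.4, 223.7], [293.0, 193.8], [210.8, 230.8], [293.5, 200.4], [172.1, 187.2], [248.7, 164.2]]
rim -y corners [[210.62091647 235.17151694]
 [292.33500169 204.78457681]] base [[219.08282838 282.88987923]
 [294.23164298 250.34086869]]
```

The top face's front edge is at rows 225 and 209 (columns 222 and 265). A shut lid predicts 224.9 and 209.2, while 0.06 rad open would give about 219 at column 222. The lid is seated and the scoop is in its tray, so I hand in.

```bash
python3 -c "
from cell import order
print(order.job_done())"
```

```text
the job is handed in; nothing more can be done
None
```

I handed the job in, but no verdict came back: by my camera checks all six pieces of ice are in the chest, the lid is shut on its catch, and the scoop is flat and upright in its tray; one press on the closed lid reached 49 N, and I don't know if the 40 N limit applies to the fingertips.

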